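Pin the focus barrel and tighten its lock ring

TASK

Lock the focus barrel of the optical mount at its setting: take the locating pin from its rest and drop it fully home through the eye of the barrel's arm into the boss of the mount, so that the barrel is held still, and let go of it. Then turn the knurled lock ring clockwise (seen from above) until you feel it come up snug, nip it up a little more and let go, without ever forcing it on to its hard stop, which would overload the pin. Leave the pin in and the barrel on its setting, and handle the pin and arm gently.

Things in the scene. Friction and masses are not known exactly. Their poses are not given: they have to be found in the camera images.
- mount: Fixed focus mount: grey base 185 x 95 x 12 mm, dark round housing (76 mm across, top at 45 mm above the bench), dark 30 mm square boss (top at 44 mm). Origin on the bench on the vertical axis of housing, barrel and ring; x points level to the boss, z up. Heights above the bench: barrel's arm 46 to 54 mm, steel washer, knurled lock ring 62 to 96 mm, barrel's black top to 105 mm.
- ring_grip (a point): Centre of the dark knurled lock ring, on the axis, 79 mm above the bench. Ring 60 mm in diameter, 34 mm high (17 mm above and below this point), no index mark; take it across its diameter from above at any yaw; it turns in place. The arm's top lies 25 mm lower. Unless the pin holds the barrel (which alone resists 0.12 N m), turning the ring drags the barrel round.
- barrel_top (a point): Middle of the barrel's black top, 105 mm above the bench. Feel of the ring, turned clockwise from above: a steady drag of 0.2 N m over a hidden 0.5 to 1.7 rad, new each time; then it meets the washer: 0.3 N m friction plus a spring of 1.0 N m per rad (held still, only the spring's rise stays felt). Tight 0.15 rad past that point, hard stop at 0.7; released beyond 0.3 it springs back to about 0.3.
- pin_hole (a point): Centre of the mouth of the hole in the mount's boss, 95 mm from the axis, 44 mm above the bench. Hole 12.5 mm in diameter, 32 mm deep, vertical. The barrel's arm lies over it, 2 mm above the boss and 8 mm thick, with its own 13 mm hole (in an eye 28 mm square) only roughly over this one.
- washer (a joint): Squeeze of the springy washer under the ring (m): 0 untouched, then 0.0003 m for each rad that the ring turns after meeting it: 0.000045 is tight, 0.00021 the hard stop. Far smaller than the error of this reading (about 0.0003): to be felt, not read.
- pin_rest: Fixed grey block 52 x 52 x 40 mm on a 60 mm square foot, with a 14 mm hole in the middle of its top in which the pin stands upright at the start. Origin at the centre of its underside.
- pin_grip (a point): Grip point on the axis of the loose steel pin, 62 mm above its tip, 26 mm above its shoulder; z points from tip to head. Pin 82 mm long, about 0.09 kg: lower 36 mm a 10 mm shank with a 6 mm taper to a 3 mm point, upper 46 mm a round head of 18 mm; its lower face is the shoulder. In the rest this point is 66 mm above the bench; fully home (shoulder on the arm) 80 mm.
- pin_tip (a point): The pin's pointed lower end, on its axis. Fully home it lies 18 mm above the bench.
- pin: The locating pin as a body; origin at its pointed tip, z along it towards the head.
- barrel: The aluminium barrel with its 22 mm wide arm, carrying the lock ring. Origin on the bench on the mount's axis, x towards the eye at the arm's end. On its setting its x axis is the mount's x axis, and the eye is exactly over the boss's hole; 0.01 rad shifts the eye 1 mm sideways. It starts up to 0.035 rad off, either way. The pin's tapered point pushes the arm into line (about 1.5 N).
- tape_roll: Bystander: green roll of tape, 85 mm across, 19 mm high. Origin at the centre of its underside.
- timer: Bystander: small white timer, 70 x 62 x 21 mm. Origin at the centre of its underside.
- petri_1: Bystander: flat round dish with lid, 90 mm across, 16 mm high. Origin at the centre of its underside.
- screwdriver_small: Bystander: small screwdriver with dark blue handle, 130 mm long. Origin at the centre of its underside.

How it is judged (in metres and radians):
On the way, in this order (a step that is already met when the one before it is completed fails the run):
1. the pin is fully home through the arm into the boss, released, with the ring not yet tight (horizontal distance between pin_tip and pin_hole below 0.004 m and z of pin_tip in the frame of mount below 0.023 m and angle between pin's own z axis and vertical below 0.12 rad and contact force between the fingers and pin below 0.05 N and value of joint washer below 2e-05 m), for 0.2 s.
2. the ring is snug on the washer, with the pin still home (horizontal distance between pin_tip and pin_hole below 0.004 m and z of pin_tip in the frame of mount below 0.023 m and angle between pin's own z axis and vertical below 0.12 rad and value of joint washer above 4.5e-05 m), for 0.2 s.
At the end, for the whole second after the job is handed in: The pin stands upright (7 degrees), released, at rest and home in the boss (tip within 4 mm of the hole axis, at most 23 mm above the bench), the washer is squeezed by at least 0.04 mm (ring 0.13 rad past meeting it) and the barrel is within 0.06 rad of its setting (horizontal distance between pin_tip and pin_hole below 0.004 m and z of pin_tip in the frame of mount below 0.023 m and angle between pin's own z axis and vertical below 0.12 rad and value of joint washer above 4e-05 m and angle between the x axis of barrel and the x axis of mount, either way round below 0.06 rad and linear speed of pin below 0.02 m/s); the robot touches nothing.
It fails at once if the pin presses on the barrel's arm with more than 12.5 N (forced in, or ring over-tightened) (contact force between pin and barrel above 12.5 N).
It fails at once if the barrel is turned off its setting by more than 0.1 rad (angle between the x axis of barrel and the x axis of mount, either way round above 0.1 rad).
It fails at once if a bystander (tape roll, timer, dish, screwdriver) is moved by more than 30 mm (distance of any of tape_roll, timer, petri_1, screwdriver_small from where it was at the start of the episode above 0.03 m).
It also fails if it takes over 67 s, if anything falls off the work surface, if the arm or the gripper's body presses on something with over 40 N, if the wrist force passes 120 N, or if a joint passes its speed limit or range.

ROBOT

A 6-joint arm with a two-finger parallel gripper is mounted at the origin on a cart in front of the work surface, level with it; the furniture and walls round the work are solid. World frame = base frame: x ahead of the robot, y to its left, z up, the work surface at z = 0. Lengths are in m, angles in degrees, forces in N, time in s.
With the tool pointing down it reaches from about 0.3 to 0.75 m from the base axis. Payload 8.5 kg.
Tool frame: the origin (TCP) lies midway between the tips of the shut fingers; the grasp point (between the pads) lies 19 mm behind it; y points along the fingers, x is the direction in which the jaws open and shut, and the axes are right-handed (so a half turn about y gives the same grasp; the last joint's range is limited). The gripper opens to 85 mm and grips with 20 to 120 N. Pads are 22 mm wide; open, the fingers measure 114 mm over their backs; the gripper's body (76 mm by 85 mm) begins 54 mm behind the grasp point. The pads swing forward as they close: fully open they stand 13 mm farther back than shut.
Start: joints at [64.956, 21.807, 74.336, -0, 83.858, -12.336], TCP at [0.121, 0.537, 0.197] pointing down, gripper open.
Joint ranges: [-178.18, 178.18], [-50.72, 133.34], [12.68, 142.11], [-81.47, 261.47], [9.98, 163.14], [-165.26, 165.26]. Speed limits (degrees/s): [136.94, 136.94, 180, 180, 180, 180].

INTERFACE

Orientations are given as a 3x3 rotation matrix whose columns are the frame's x, y, z axes.
In Python, from rig import env gives the robot as it stands.
- The arm moves only by the tool carry_out, never from a script. Its argument "plan" is a list of rows, each a list of 3 entries, a list of its own where there are three numbers: the shift along the tool's x, y, z in m, then the turn, a rotation vector about the tool's x, y, z in degrees, then the finger opening in m, from 0 to 0.0854. In form: [[[dx, dy, dz], [ax, ay, az], jaw], ...]. A call has 1 to 8 rows; each row shifts and turns the commanded pose from where the row before left it, along the tool's axes as they then stand; what a row does not reach is not made up. A row lasts 1/8 s, in which the tool goes at most 62.5 mm and 10.7 degrees, less where a joint would pass 70% of its speed; a pose out of reach is approached as far as the arm can. A call is refused whole if a number of a shift passes 0.0625 or a number of a turn 10.7, either way. A call with a gripper value outside its range is refused whole. The fingers move at their own pace and stop on an object; "force" is the grip in N (left out, the last holds). Time passes only in rows, so rows that do not move let the fingers close. It gives the time, the measured TCP pose, the force and the opening at its end, in the units of the state.
- env.observe(): the state, without advancing time (a new reading comes with each control period).
- env.get_image(name): name is "scene" or "top"; returns a dict with "image" (420x560x3 uint8, red, green, blue), "vfov" (degrees; the focal length in pixels is half the picture's height over the tangent of half this angle, whatever the lens; pixels are square), "cx", "cy" (the principal point, pixels), "rvec" (rotation vector, rad) and "tvec" (3), from world to camera coordinates, as OpenCV has them. Camera axes: x right, y down, z forward; pixel columns grow to the right and rows downward; lengths in m; the calibration is good to about 2 mm. A picture is of the moment at which its call begins. There is no depth.
- env.close_job(): hands the job in, once; it reports no verdict.
Trained networks look in a picture, given as the dict that the camera call returned (one of the last four; its "shot" number tells which), for a name from the list of things; names that differ only in an ending like _2 or _b are one class to them, and where a whole thing is asked for, a point or a joint stands for the part that bears it (a point fixed in the world has none). Each returns a list of dicts, best first, with "conf" (0 to 1); they miss things now and then, are a little off and sometimes report something else, mostly with a low value. They report only what shows in the picture. A call takes as long as a camera call.
- env.outline_of(target, picture): "mask" (420x560 bool, what is visible of it) and "pixel" ([row, column] in pixels, amid what is visible of it).
The state is a dict: "time_s": time; "q": joint angles; "qvel": joint speeds; "joint_efforts": joint torques, N m; "position": TCP position; "tool_rot": TCP orientation; "ft_force": force on the tool from outside, world axes, zero at the start; "wrist_torque": the same for the moment, N m; "grip_width": finger opening in m.
Only numpy, scipy, OpenCV 4.12 (cv2) and the standard library are available. Lean on these libraries where they do the work, as an engineer would, in place of code of your own. Each camera call takes 0.05 s, during which the arm holds its last target.

## Working session

There is one attempt and no reset: what is moved stays moved. The work goes in short steps, Python scripts to look and compute and a tool call to move; the robot and the scene stay as the last step left them, time stands still between calls to the robot, and variables do not carry over. Pictures are saved under pics/ and viewed, and the job is handed in when it is done.

Besides the shell and the picture viewer there is one more tool, called after "Call:" as name(argument=value, ...), one argument or row to a line, values as JSON. carry_out: Moves the arm, as the interface text tells. Its arguments: {"type":"object","properties":{"plan":{"type":"array","items":{"type":"array"}},"force":{"type":"number"}},"required":["plan"]}

```bash
mkdir -p pics; ls
cat > h.py <<'E'
import numpy as np,cv2
from rig import env
def K(p):
    h=p["image"].shape[0]; f=h/2/np.tan(np.radians(p["vfov"])/2)
    return np.array([[f,0,p["cx"]],[0,f,p["cy"]],[0,0,1]])
def RT(p): return cv2.Rodrigues(np.array(p["rvec"],float))[0],np.array(p["tvec"],float).ravel()
def ray(p,row,col):
    R,t=RT(p); d=R.T@np.linalg.inv(K(p))@np.array([col,row,1.]); return -R.T@t,d
def atz(p,row,col,z):
    o,d=ray(p,row,col); return o+d*(z-o[2])/d[2]
def proj(p,X):
    R,t=RT(p); q=K(p)@(R@np.array(X,float)+t); return q[1]/q[2],q[0]/q[2]
def save(p,n,box=None,s=1):
    im=p["image"][:,:,::-1]
    if box: im=im[box[0]:box[1],box[2]:box[3]]
    im=cv2.resize(im,None,fx=s,fy=s,interpolation=cv2.INTER_CUBIC); cv2.imwrite("pics/"+n,im)
E
python3 - <<'E'
from h import *
s=env.observe(); print(s)
for n in["scene","top"]:
    p=env.get_image(n); save(p,n+"0.png"); print(n,p["vfov"],p["cx"],p["cy"],p["rvec"],p["tvec"],[k for k in p])
    for t in ["mount","ring_grip","barrel","pin_rest","pin","pin_grip","barrel_top","tape_roll","timer","petri_1","screwdriver_small"]:
        try:
            r=env.outline_of(t,p); print(t,[(round(x["conf"],2),np.round(x["pixel"],1),int(x["mask"].sum())) for x in r[:2]])
        except Exception as e: print(t,e)
E
```

```text
pics
{'time_s': 0.0, 'q': array([ 6.49564963e+01,  2.18427852e+01,  7.43855671e+01, -8.67710682e-04,
        8.38570068e+01, -1.23339442e+01]), 'qvel': array([ 0.08322651, -0.04602361,  0.06333401, -0.01208978,  0.01866471,
       -0.14943015]), 'joint_efforts': array([ 1.22371999e-03, -4.48460054e+01, -2.31279606e+01, -1.19295069e-04,
        4.68073064e-03,  2.44786685e-05]), 'position': array([0.12084663, 0.53620995, 0.1964902 ]), 'tool_rot': array([[ 2.20006923e-01, -6.16998600e-04, -9.75498115e-01],
       [ 9.75497220e-01, -1.35611012e-03,  2.20007579e-01],
       [-1.45862723e-03, -9.99998890e-01,  3.03526804e-04]]), 'ft_force': array([0.99380041, 0.40748826, 0.17802658]), 'wrist_torque': array([-0.03658256, -0.0191008 ,  0.00489699]), 'grip_width': 0.08545255601140424}
scene 53.25561204942424 277.28916536578976 217.0289679493772 [ 2.01232586 -1.09563903  0.53899275] [-0.29273965  0.34176282  0.71541556] ['image', 'vfov', 'cx', 'cy', 'rvec', 'tvec', 'shot']
mount [(0.79, array([242.7, 250.3]), 2549)]
ring_grip [(0.86, array([239.7, 245.8]), 2549)]
barrel [(0.9, array([225.2, 2
[... 704 characters left out ...]
tvec', 'shot']
mount [(0.78, array([238.7, 264.2]), 2489), (0.48, array([260.4, 167.9]), 456)]
ring_grip [(0.85, array([236.7, 262.6]), 2421), (0.27, array([154.4, 234.1]), 905)]
barrel [(0.77, array([230. , 261.5]), 818)]
pin_rest [(0.68, array([260. , 166.3]), 489)]
pin []
pin_grip [(0.57, array([237.7, 264. ]), 2404), (0.56, array([263., 159.]), 85)]
barrel_top [(0.71, array([237.4, 259.8]), 2371), (0.69, array([260.5, 158.8]), 64)]
tape_roll [(0.88, array([164.2, 300. ]), 519), (0.43, array([258.5, 167.3]), 481)]
timer [(0.56, array([261.7, 356.3]), 600)]
petri_1 [(0.91, array([152.7, 233.3]), 877)]
screwdriver_small [(0.8, array([202.3, 180.9]), 223), (0.66, array([230.3, 263.3]), 825)]
```

View pictures.

Run:
```python
from h import *
for n in["scene","top"]:
    p=env.get_image(n)
    save(p,n+"1.png",(130,340,120,380),3) if n=="scene" else save(p,n+"1.png",(120,330,130,390),3)
    bg=p["image"]
```

```text
(no output)
```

View pics/scene0.png

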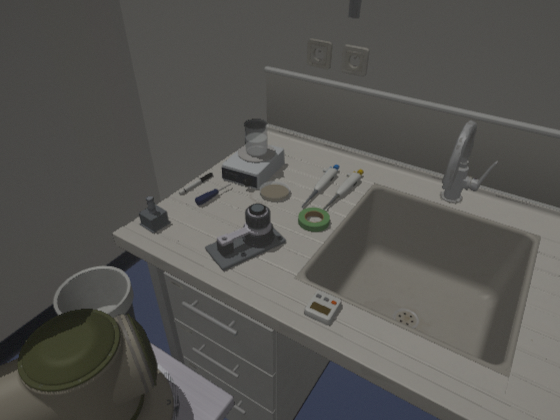

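View pics/scene1.png

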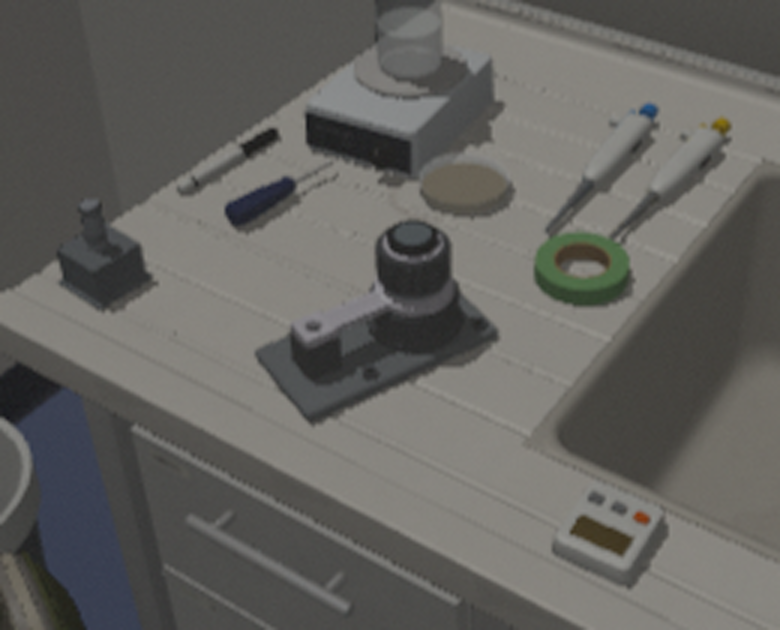

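View pics/top1.png

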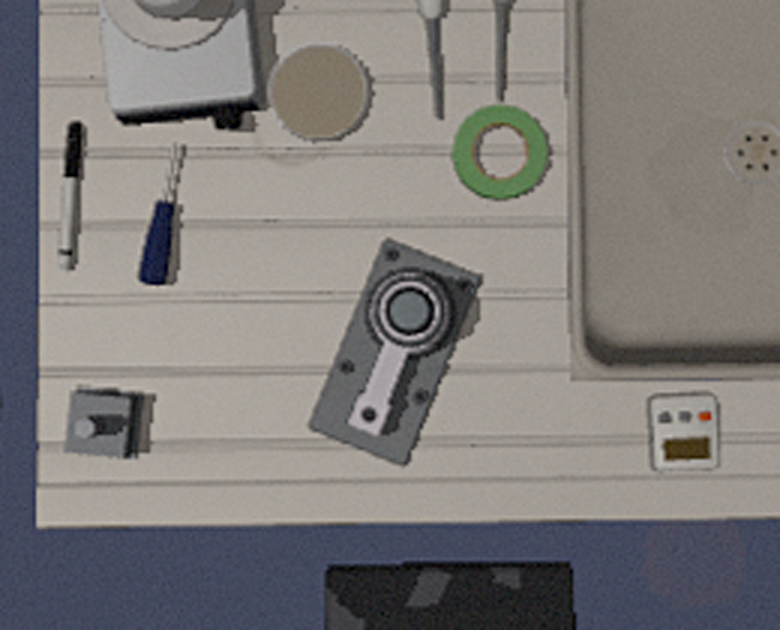

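```bash
cat >> h.py <<'E'
def avg(n,k=4):
    ps=[env.get_image(n) for _ in range(k)]
    q=dict(ps[-1]); q["f"]=np.mean([p["image"].astype(float) for p in ps],0); q["image"]=q["f"].round().astype(np.uint8); return q
E
python3 - <<'E'
from h import *
import pickle
T=avg("top"); S=avg("scene"); pickle.dump((T,S),open("im.pkl","wb"))
def brt(p,n,box,s):
    q=dict(p); q["image"]=np.clip(p["f"]*1.6,0,255).astype(np.uint8); save(q,n,box,s)
brt(T,"t_m.png",(195,280,225,295),9)
brt(T,"t_p.png",(240,280,140,190),14)
brt(S,"s_m.png",(195,275,200,290),8)
brt(S,"s_p.png",(190,235,130,175),13)
print(atz(T,258,253,.054),atz(T,223.8,266.7,.105),atz(T,262,158.5,.086))
E
```

```text
[0.4294427  0.07961838 0.054     ] [0.51629002 0.04271321 0.105     ] [0.42408492 0.31527374 0.086     ]
```

View pics/t_m.png

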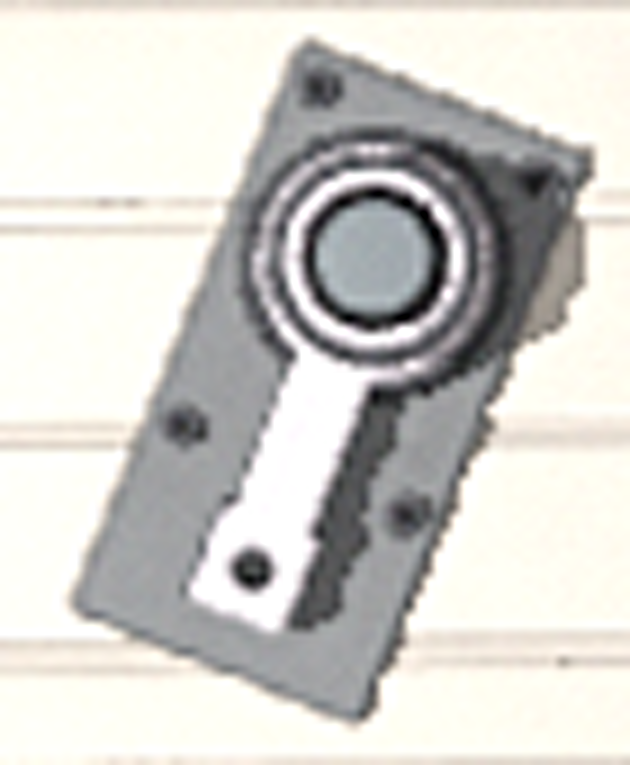

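View pics/t_p.png

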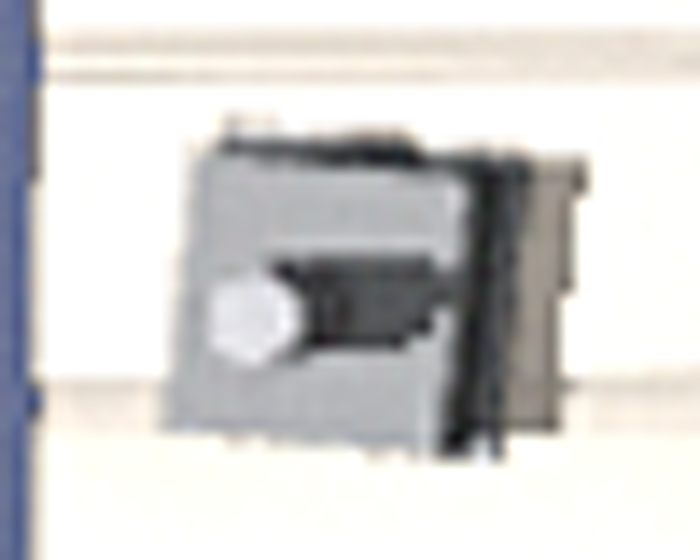

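View pics/s_m.png

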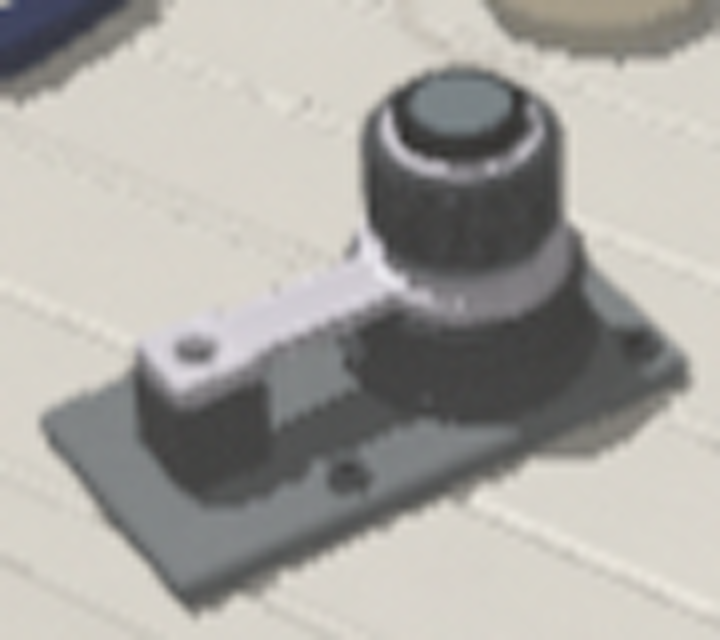

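View pics/s_p.png

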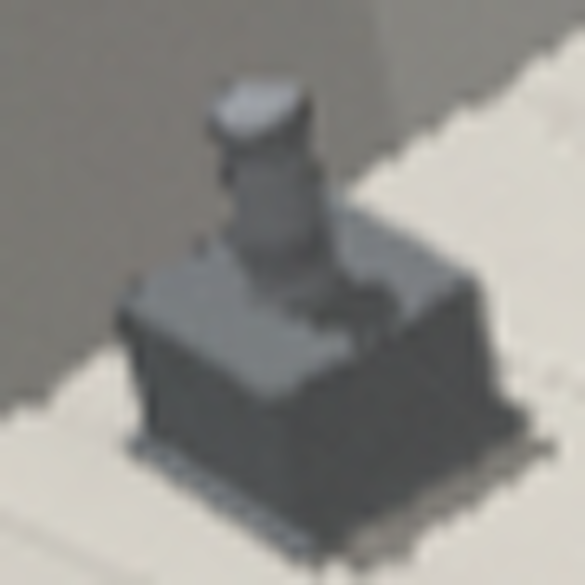

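Run:
```python
from h import *
import pickle
from scipy.optimize import least_squares
T,S=pickle.load(open("im.pkl","rb"))
def px(x,y,s,r,c): return (y+.5)/s-.5+r,(x+.5)/s-.5+c
P={}
g=lambda p,x,y,s,r,c,z:np.round(atz(p,*px(x,y,s,r,c),z),4)
print("barrel",g(T,375,257,9,195,225,.105),g(S,462,103,8,195,200,.105))
print("eye",g(T,251,569,9,195,225,.054),g(S,195,349,8,195,200,.054))
print("pinhead",g(T,254,320,14,240,140,.086),g(S,260,108,13,190,130,.086))
cs=[g(T,x,y,9,195,225,.012) for x,y in((303,38),(592,150),(365,722),(75,605))]
print(cs,[np.linalg.norm(cs[i]-cs[i-1]) for i in range(4)])
e=(cs[2]+cs[3]-cs[0]-cs[1]);print("dir",np.degrees(np.arctan2(e[1],e[0])), "cent",sum(cs)/4)
cs=[g(S,x,y,8,195,200,.012) for x,y in((690,368),(195,600),(45,415))]
print(cs,[np.linalg.norm(cs[i]-cs[i-1]) for i in range(3)]);e=cs[1]-cs[0];print("dir",np.degrees(np.arctan2(e[1],e[0])))
# triangulate no z
def tri(a,b):
    A=[];B=[]
    for p,rc in((T,a),(S,b)):
        o,d=ray(p,*rc);d/=np.linalg.norm(d);M=np.eye(3)-np.outer(d,d);A.append(M);B.append(M@o)
    return np.linalg.lstsq(np.vstack(A),np.hstack(B),rcond=None)[0].round(4)
print(tri(px(375,257,9,195,225),px(462,103,8,195,200)),tri(px(251,569,9,195,225),px(195,349,8,195,200)),tri(px(254,320,14,240,140),px(260,108,13,190,130)))
# rest block top corners z=.04
print("rest top",[g(T,x,y,14,240,140,.04) for x,y in((200,150),(465,170),(435,448),(165,428))])
```

```text
barrel [0.518  0.0439 0.105 ] [0.5184 0.0434 0.105 ]
eye [0.43  0.081 0.054] [0.4294 0.0801 0.054 ]
pinhead [0.4231 0.3173 0.086 ] [0.4219 0.3139 0.086 ]
[array([0.5861, 0.0658, 0.012 ]), array([ 0.5516, -0.0203,  0.012 ]), array([0.3823, 0.0494, 0.012 ]), array([0.418 , 0.1352, 0.012 ])] [np.float64(0.18186250300707946), np.float64(0.09275483814874563), np.float64(0.18308626382118348), np.float64(0.09293078069186764)]
dir 157.59510039773997 cent [0.4845   0.057525 0.012   ]
[array([ 0.5438, -0.0238,  0.012 ]), array([0.3781, 0.0432, 0.012 ]), array([0.4159, 0.1325, 0.012 ])] [np.float64(0.2019606397296265), np.float64(0.17873301317887522), np.float64(0.09697076879142498)]
dir 157.98429041556503
[0.5182 0.0436 0.105 ] [0.4301 0.0809 0.0531] [0.4235 0.3173 0.0837]
rest top [array([0.4522, 0.3387, 0.04  ]), array([0.4479, 0.2894, 0.04  ]), array([0.3964, 0.295 , 0.04  ]), array([0.4007, 0.345 , 0.04  ])]
```

Call:
carry_out(
  plan=[
    [[-0.021, 0, -0.049], [0, 0, 0], 0.0854],
    [[-0.021, 0, -0.049], [0, 0, 0], 0.07],
    [[-0.021, 0, -0.049], [0, 0, 0], 0.05],
    [[-0.021, 0, -0.049], [0, 0, 0], 0.05],
    [[-0.021, 0, -0.049], [0, 0, 0], 0.05],
    [[-0.021, 0, -0.049], [0, 0, 0], 0.05],
    [[-0.021, 0, -0.049], [0, 0, 0], 0.05],
    [[0, 0, 0], [0, 9.6, 0], 0.05],
  ],
  force=25,
)

```text
time_s: 2.7
position: [0.4258, 0.3156, 0.1968]
tool_rot: [[0.386, 0.0, -0.922], [0.922, -0.0, 0.386], [-0.0, -1.0, -0.0]]
ft_force: [-0.7, 0.8, 0.5]
grip_width: 0.0505
```

```bash
cat >> h.py <<'E'
def st(tgt=None,az=None):
    s=env.observe(); R=s["tool_rot"]
    print("t",s["time_s"].__round__(3),"pos",s["position"].round(4),"az",np.degrees(np.arctan2(R[1,0],R[0,0])).round(2),"ydir",R[:,1].round(3),"F",s["ft_force"].round(2),"M",s["wrist_torque"].round(3),"w",round(s["grip_width"],4),"q6",s["q"][5].round(1))
    if tgt is not None: print("tool shift",(R.T@(np.array(tgt)-s["position"])).round(4))
    return s
E
python3 - <<'E'
from h import *
import pickle
s=st((.4228,.3160,.047))
T=avg("top",2);S=avg("scene",2)
save(T,"t2.png",(200,290,120,240),6);save(S,"s2.png",(150,260,90,220),6)
E
```

```text
t 2.7 pos [0.4258 0.3156 0.1968] az 67.26 ydir [ 0. -0. -1.] F [-0.74  0.75  0.52] M [ 0.017  0.01  -0.049] w 0.0505 q6 -43.5
tool shift [-0.0007  0.1498  0.003 ]
```

View pics/t2.png

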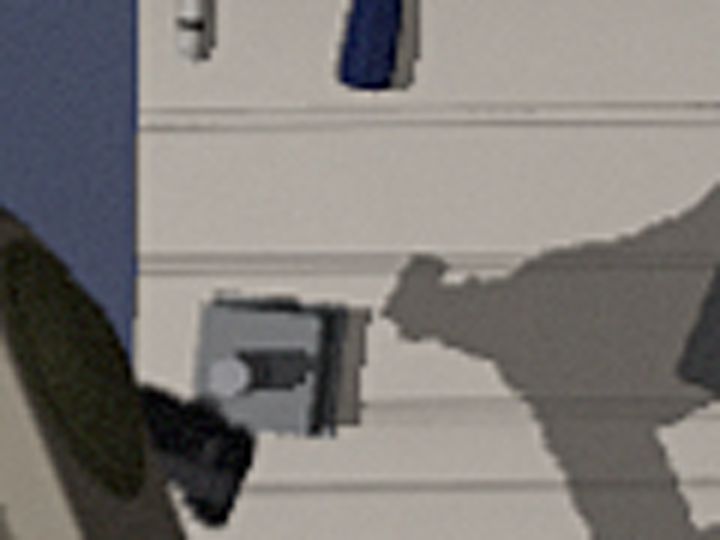

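View pics/s2.png

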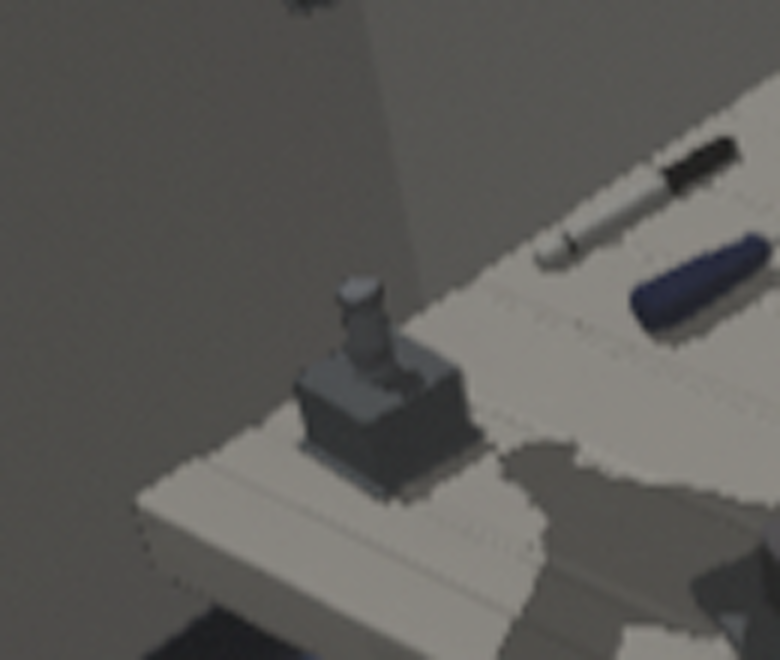

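Run:
```python
from h import *
T=env.get_image("top");S=env.get_image("scene")
for X in ((.4258,.3156,.1968),(.4228,.316,.086),(.4258,.3156,.27)): print(proj(T,X),proj(S,X))
save(S,"s3.png")
```

```text
(np.float64(264.1525527534403), np.float64(146.43068704467925)) (np.float64(159.36596869680417), np.float64(141.77995461667757))
(np.float64(262.51829109324245), np.float64(158.20845159134612)) (np.float64(197.412630159703), np.float64(149.205534275981))
(np.float64(266.3794496181947), np.float64(137.06030858888428)) (np.float64(131.66104837808973), np.float64(135.57722788930832))
```

View pics/s3.png

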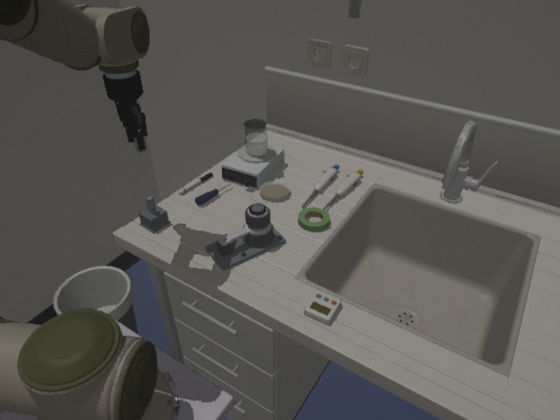

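Call:
carry_out(
  plan=[
    [[-0.0005, 0.04, 0.0026], [0, 0, 0], 0.05],
    [[0, 0.05, 0], [0, 0, 0], 0.05],
    [[0, 0.04, 0], [0, 0, 0], 0.05],
    [[0, 0.02, 0], [0, 0, 0], 0.05],
    [[0, 0, 0], [0, 0, 0], 0.05],
    [[0, 0, 0], [0, 0, 0], 0.05],
  ],
  force=25,
)

```text
time_s: 3.75
position: [0.421, 0.3187, 0.0482]
tool_rot: [[0.378, 0.002, -0.926], [0.926, 0.001, 0.378], [0.001, -1.0, -0.001]]
ft_force: [0.7, 0.0, -0.1]
grip_width: 0.0501
```

Run:
```python
from h import *
s=st((.4232,.3160,.047))
T=avg("top",1);S=avg("scene",1)
save(T,"t4.png",(230,290,120,200),7);save(S,"s4.png",(150,240,110,200),6)
```

```text
t 3.75 pos [0.421  0.3187 0.0482] az 67.77 ydir [ 0.002  0.001 -1.   ] F [ 0.75  0.01 -0.08] M [ 0.006  0.006 -0.027] w 0.0501 q6 -43.5
tool shift [-0.0017  0.0012 -0.003 ]
```

View pics/t4.png

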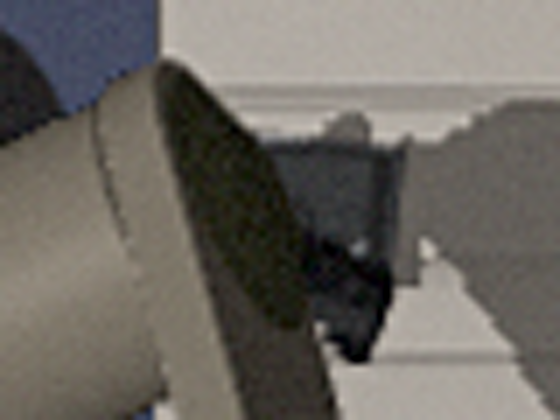

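View pics/s4.png

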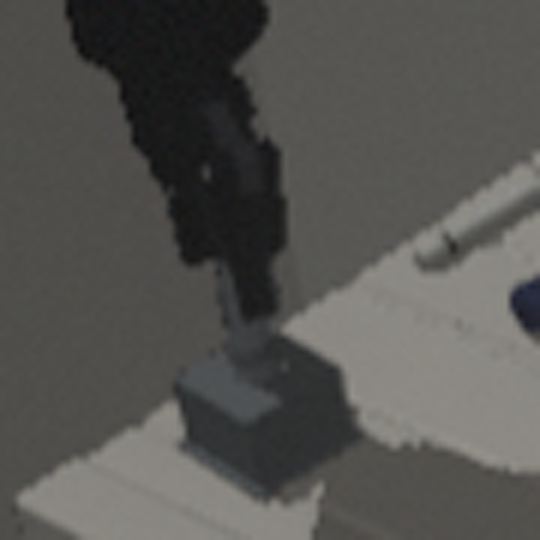

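Call:
carry_out(
  plan=[
    [[-0.0015, 0, -0.0033], [0, 0, 0], 0.05],
    [[0, 0, 0], [0, 0, 0], 0.03],
    [[0, 0, 0], [0, 0, 0], 0.01],
    [[0, 0, 0], [0, 0, 0], 0.01],
    [[0, 0, 0], [0, 0, 0], 0.01],
    [[0, 0, 0], [0, 0, 0], 0.01],
  ],
  force=25,
)

```text
time_s: 4.6
position: [0.4233, 0.3156, 0.0473]
tool_rot: [[0.38, 0.0, -0.925], [0.925, 0.0, 0.38], [0.0, -1.0, -0.0]]
ft_force: [-0.4, -0.5, 3.2]
grip_width: 0.0158
```

Run:
```python
from h import *
s=st((.4232,.3160,.047))
```

```text
t 4.6 pos [0.4233 0.3156 0.0473] az 67.7 ydir [ 0.  0. -1.] F [-0.41 -0.46  3.2 ] M [-0.018 -0.003  0.033] w 0.0158 q6 -43.8
tool shift [0.0003 0.0003 0.0002]
```

Call:
carry_out(
  plan=[
    [[0, 0, 0], [0, 0, 0], 0.01],
    [[0, 0, 0], [0, 0, 0], 0.01],
  ],
)

```text
time_s: 4.85
position: [0.4233, 0.3156, 0.0473]
tool_rot: [[0.38, 0.0, -0.925], [0.925, 0.0, 0.38], [0.0, -1.0, -0.0]]
ft_force: [0.7, -0.4, 3.9]
grip_width: 0.0161
```

Call:
carry_out(
  plan=[
    [[0, -0.02, 0], [0, 0, 0], 0.01],
    [[0, -0.04, 0], [0, 0, 0], 0.01],
    [[0, -0.04, 0], [0, 0, 0], 0.01],
    [[0, 0, 0], [0, 0, 0], 0.01],
    [[0, 0, 0], [0, 0, 0], 0.01],
  ],
)

```text
time_s: 5.48
position: [0.4224, 0.3152, 0.1459]
tool_rot: [[0.38, -0.002, -0.925], [0.925, -0.001, 0.38], [-0.002, -1.0, 0.002]]
ft_force: [-0.7, 0.2, -1.4]
grip_width: 0.0159
```

Run:
```python
from h import *
s=st()
T=avg("top",1);S=avg("scene",1)
save(T,"t5.png",(230,290,100,200),6);save(S,"s5.png",(130,220,110,200),7)
for X in ((.4232,.316,.147),(.4232,.316,.147-.019-.0)): print(proj(T,X),proj(S,X))
```

```text
t 5.475 pos [0.4224 0.3152 0.1459] az 67.69 ydir [-0.002 -0.001 -1.   ] F [-0.69  0.18 -1.42] M [ 0.036  0.017 -0.005] w 0.0159 q6 -43.8
(np.float64(263.90765176099785), np.float64(151.9225212483791)) (np.float64(177.26958345046276), np.float64(144.7937114274986))
(np.float64(263.406924510771), np.float64(153.95387827241728)) (np.float64(183.6739299700918), np.float64(146.23862119302717))
```

View pics/s5.png

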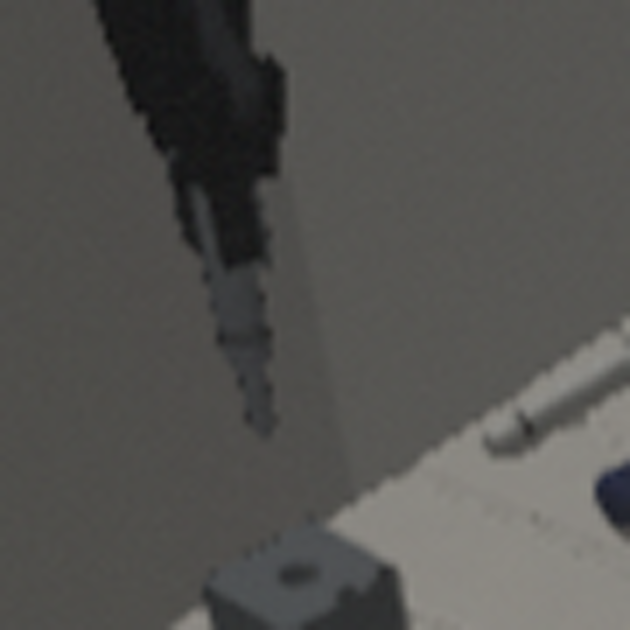

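View pics/t5.png

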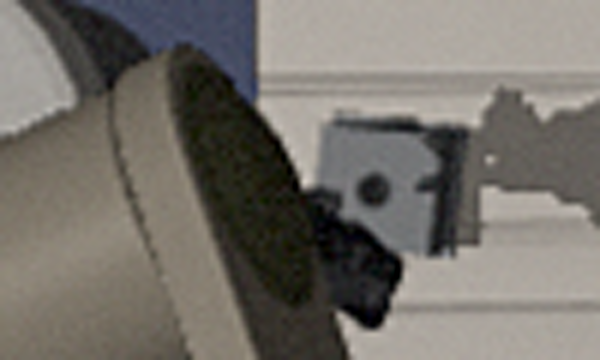

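Run:
```python
from h import *
S=env.get_image("scene")
for z in (.104,.140,.186): print(np.round(proj(S,(.4232,.316,z)),1), [np.round(np.subtract(proj(S,(.4232+a,.316+b,z)),proj(S,(.4232,.316,z))),2) for a,b in((.005,0),(0,.005))])
```

```text
[191.6 148. ] [array([-0.93,  1.46]), array([-0.61, -1.39])]
[179.6 145.3] [array([-0.91,  1.5 ]), array([-0.6 , -1.42])]
[163.7 141.7] [array([-0.89,  1.55]), array([-0.58, -1.45])]
```

Call:
carry_out(
  plan=[
    [[-0.0431, 0, -0.0192], [0, 0, 0], 0.01],
    [[-0.0431, 0, -0.0192], [0, 0, 0], 0.01],
    [[-0.0431, 0, -0.0192], [0, 0, 0], 0.01],
    [[-0.0431, 0, -0.0192], [0, 0, 0], 0.01],
    [[-0.0431, 0, -0.0194], [0, 0, 0], 0.01],
    [[0, 0.02, 0], [0, 0, 0], 0.01],
    [[0, 0.0, 0], [0, 0, 0], 0.01],
    [[0, 0.0, 0], [0, 0, 0], 0.01],
  ],
)

```text
time_s: 6.62
position: [0.4304, 0.08, 0.1273]
tool_rot: [[0.379, -0.0, -0.925], [0.925, 0.0, 0.379], [-0.0, -1.0, 0.0]]
ft_force: [1.3, -0.9, -1.5]
grip_width: 0.0157
```

Run:
```python
from h import *
s=st((.4303,.0799,.127))
T=avg("top",3);S=avg("scene",3)
S["image"]=np.clip(S["f"]*1.5,0,255).astype(np.uint8);T["image"]=np.clip(T["f"]*1.5,0,255).astype(np.uint8)
save(T,"t6.png",(200,290,210,310),7);save(S,"s6.png",(180,255,190,270),9)
for z in (.054,.084,.12): print(np.round(proj(S,(.4303,.0799,z)),1),np.round(proj(T,(.4303,.0799,z)),1), [np.round(np.subtract(proj(S,(.4303+a,.08+b,z)),proj(S,(.4303,.08,z))),2) for a,b in((.005,0),(0,.005))])
```

```text
t 6.625 pos [0.4304 0.08   0.1273] az 67.74 ydir [-0.  0. -1.] F [ 1.31 -0.94 -1.52] M [-0.024 -0.009 -0.006] w 0.0157 q6 -72.8
tool shift [-0.0002  0.0003  0.    ]
[238.  224.2] [257.7 252.9] [array([-1.15,  1.3 ]), array([-0.75, -1.64])]
[228.3 223.3] [258.3 252.4] [array([-1.13,  1.33]), array([-0.74, -1.67])]
[216.2 222.1] [259.  251.8] [array([-1.12,  1.37]), array([-0.73, -1.71])]
```

View pics/s6.png

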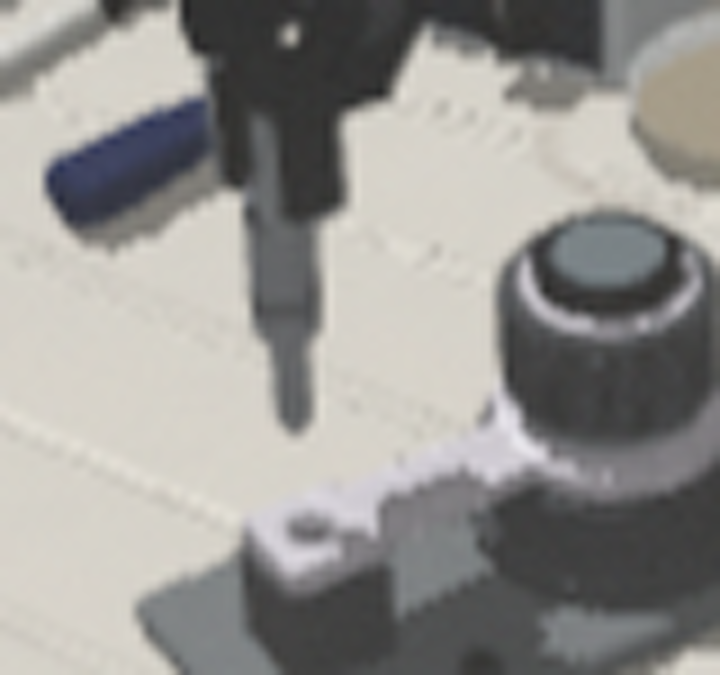

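View pics/t6.png

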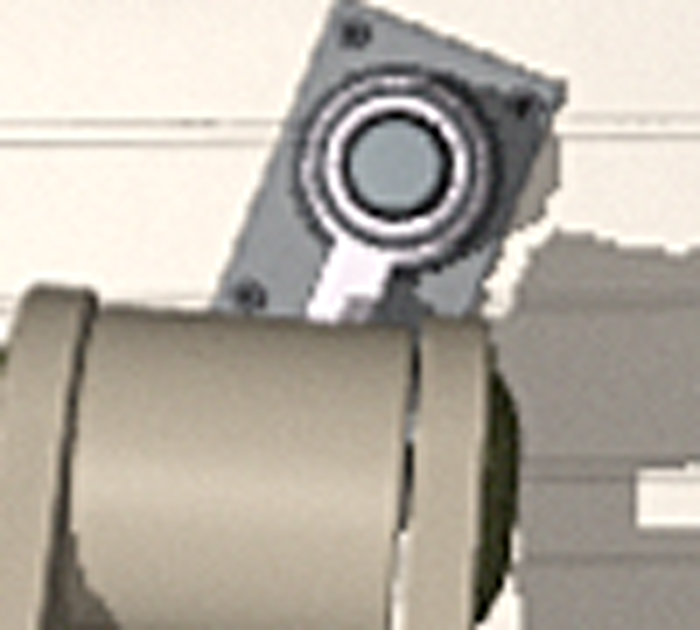

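Run:
```python
from h import *
S=avg("scene",4); g=S["f"].mean(2)
for r in range(204,231):
    row=g[r,208:236]; bg=(np.median(row[:6])+np.median(row[-6:]))/2; 
    w=np.clip(bg-row-10,0,None); w[:7]=0; w[-7:]=0
    c=(w*np.arange(208,236)).sum()/max(w.sum(),1)
    print(r,round(w.sum()/max(w.max(),1),1),round(c,2),row.round().astype(int)[7:22])
for z in (.078,.084,.09,.1,.12,.13,.14): print(z,np.round(proj(S,(.4303,.0799,z)),2))
```

```text
204 7.7 221.37 [139 130  71  54  69  68  60  44  47  59  73  95 124 141 142]
205 7.4 220.86 [139 131  88  58  63  67  68  59  61  72 100 128 138 143 141]
206 7.5 220.86 [139 134  99  65  65  66  68  68  66  72 109 138 138 138 137]
207 7.5 220.9 [138 134  99  67  68  68  68  67  65  72 109 138 138 138 139]
208 7.6 221.0 [139 134 102  69  68  69  68  67  66  69 104 139 138 139 139]
209 7.6 221.12 [139 135 109  68  68  68  69  67  66  67  97 139 139 139 139]
210 7.5 221.24 [139 136 115  69  68  68  69  67  65  65  92 139 139 139 139]
211 7.3 221.28 [139 135 112  68  68  69  68  66  66  61  85 139 139 139 138]
212 6.9 221.35 [139 137 117  67  68  68  68  68  65  57  84 138 138 140 139]
213 7.1 221.38 [139 139 127  60  64  62  61  64  60  56  83 138 139 139 139]
214 7.3 221.35 [140 139 130  62  57  57  58  57  54  57  86 138 139 139 139]
215 7.1 221.44 [137 138 131  77  61  62  62  61  60  59  88 139 139 140 139]
216 7.1 221.48 [135 135 128  91  66  66  65  66  66  66  93 140 139 139 139]
217 6.0 221.35 [139 137 133 113  72  70  68  68  69  84 120 140 139 139 140]
218 4.5 221.56 [141 137 
[... 417 characters left out ...]
136 137 138 139 141]
224 3.9 222.16 [139 139 139 140 135 107  68  68  66  88 140 140 138 136 134]
225 3.8 222.23 [140 139 139 140 136 114  68  68  66  88 140 139 139 137 131]
226 3.6 222.27 [140 139 139 140 138 122  70  68  68  94 140 139 139 139 139]
227 2.8 222.36 [140 140 139 140 139 134 101  75  77 114 139 139 139 140 139]
228 2.0 222.5 [140 140 140 140 139 139 132 115 116 133 140 139 140 140 140]
229 0.0 0.0 [139 139 140 140 140 140 139 140 140 139 139 139 140 140 139]
230 0.0 0.0 [139 140 140 140 139 140 140 140 139 139 140 140 139 139 140]
0.078 [230.31 223.47]
0.084 [228.35 223.28]
0.09 [226.37 223.09]
0.1 [223.04 222.76]
0.12 [216.25 222.09]
0.13 [212.79 221.76]
0.14 [209.28 221.41]
```

Call:
carry_out(
  plan=[
    [[0, 0, -0.0008], [-1.4, 0, 0], 0.01],
    [[0, 0.012, 0], [0, 0, 0], 0.01],
    [[0, 0.01, 0], [0, 0, 0], 0.01],
    [[0, 0, 0], [0, 0, 0], 0.01],
    [[0, 0, 0], [0, 0, 0], 0.01],
  ],
)

```text
time_s: 7.75
position: [0.4317, 0.0791, 0.1051]
tool_rot: [[0.38, 0.023, -0.925], [0.925, -0.009, 0.38], [-0.0, -1.0, -0.024]]
ft_force: [-0.4, 0.7, -0.7]
grip_width: 0.0154
```

```bash
cat >> h.py <<'E'
def cent(S,r0,r1,c0=208,c1=236):
    g=S["f"].mean(2)
    for r in range(r0,r1):
        row=g[r,c0:c1]; bg=(np.median(row[:6])+np.median(row[-6:]))/2
        w=np.clip(bg-row-10,0,None); w[:7]=0; w[-7:]=0
        print(r,round(w.sum()/max(w.max(),1),1),round((w*np.arange(c0,c1)).sum()/max(w.sum(),1),2))
E
python3 - <<'E'
from h import *
s=st((.4303,.0799,.105))
S=avg("scene",3)
cent(S,214,236)
S["image"]=np.clip(S["f"]*1.5,0,255).astype(np.uint8)
save(S,"s7.png",(195,255,190,260),10)
E
```

```text
t 7.75 pos [0.4317 0.0791 0.1051] az 67.69 ydir [ 0.023 -0.009 -1.   ] F [-0.35  0.71 -0.66] M [0.001 0.021 0.033] w 0.0154 q6 -72.3
tool shift [0.0002 0.0001 0.0016]
214 7.4 221.97
215 7.4 222.21
216 7.3 222.32
217 7.4 222.36
218 7.1 222.49
219 7.4 222.66
220 7.4 222.68
221 7.4 222.81
222 7.3 222.79
223 6.9 222.81
224 6.1 222.9
225 4.7 222.91
226 4.0 223.12
227 3.8 223.3
228 3.8 223.47
229 4.0 223.56
230 4.1 223.69
231 3.9 223.78
232 3.8 223.9
233 2.9 223.84
234 1.5 223.82
235 0.0 0.0
```

View pics/s7.png

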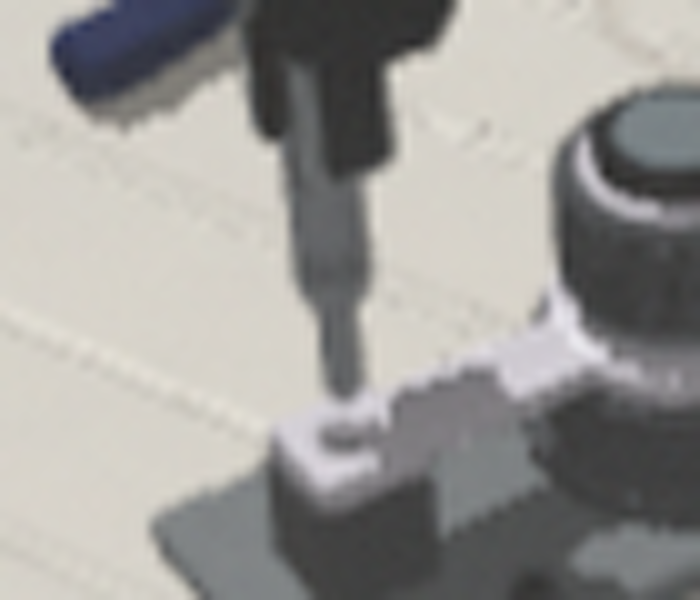

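Call:
carry_out(
  plan=[
    [[0, 0.004, 0.0001], [0, 0, 0], 0.01],
    [[0, 0.004, 0.0001], [0, 0, 0], 0.01],
    [[0, 0.003, 0.0001], [0, 0, 0], 0.01],
    [[0, 0, 0], [0, 0, 0], 0.01],
  ],
)

```text
time_s: 8.4
position: [0.4314, 0.0792, 0.0939]
tool_rot: [[0.38, 0.022, -0.925], [0.925, -0.009, 0.379], [-0.0, -1.0, -0.024]]
ft_force: [-0.0, -0.0, -1.0]
grip_width: 0.0155
```

Run:
```python
from h import *
s=st((.4303,.0799,.094))
S=avg("scene",2)
S["image"]=np.clip(S["f"]*1.5,0,255).astype(np.uint8)
save(S,"s8.png",(195,255,190,260),10)
```

```text
t 8.4 pos [0.4314 0.0792 0.0939] az 67.69 ydir [ 0.022 -0.009 -1.   ] F [-0.02 -0.04 -1.01] M [ 0.025  0.003 -0.003] w 0.0155 q6 -72.3
tool shift [ 0.0003 -0.0002  0.0013]
```

View pics/s8.png

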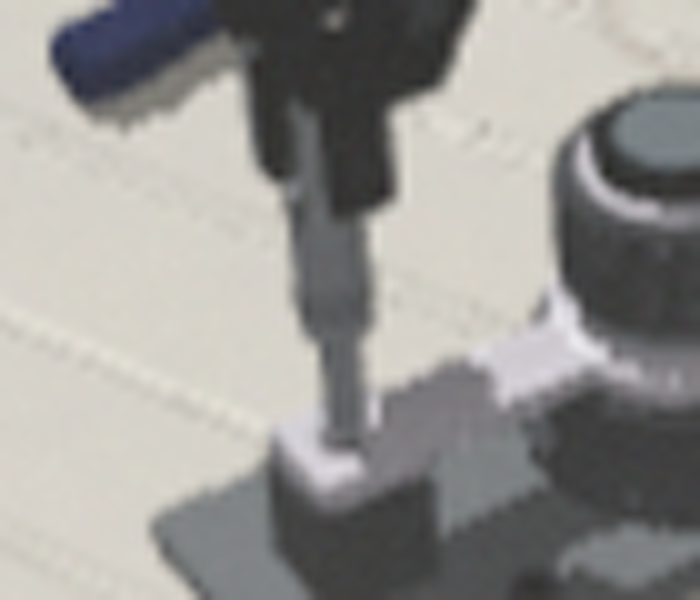

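Call:
carry_out(
  plan=[
    [[0, 0.002, 0], [0, 0, 0], 0.01],
    [[0, 0.002, 0.0001], [0, 0, 0], 0.01],
    [[0, 0.002, 0], [0, 0, 0], 0.01],
    [[0, 0, 0], [0, 0, 0], 0.01],
  ],
)

```text
time_s: 9.0
position: [0.4314, 0.0791, 0.0879]
tool_rot: [[0.38, 0.022, -0.925], [0.925, -0.009, 0.379], [-0.0, -1.0, -0.024]]
ft_force: [0.1, -1.8, -1.3]
grip_width: 0.0158
```

Call:
carry_out(
  plan=[
    [[0, 0.002, 0], [0, 0, 0], 0.01],
    [[0, 0.002, 0.0001], [0, 0, 0], 0.01],
    [[0, 0, 0], [0, 0, 0], 0.01],
  ],
)

```text
time_s: 9.38
position: [0.4315, 0.0792, 0.0839]
tool_rot: [[0.38, 0.022, -0.925], [0.925, -0.009, 0.379], [-0.0, -1.0, -0.024]]
ft_force: [-1.5, -1.5, -1.5]
grip_width: 0.0158
```

Call:
carry_out(
  plan=[
    [[0, 0.002, 0], [0, 0, 0], 0.01],
    [[0, 0.002, 0.0001], [0, 0, 0], 0.01],
    [[0, 0, 0], [0, 0, 0], 0.01],
  ],
)

```text
time_s: 9.75
position: [0.4315, 0.0792, 0.0799]
tool_rot: [[0.38, 0.022, -0.925], [0.925, -0.009, 0.379], [-0.0, -1.0, -0.024]]
ft_force: [-0.2, -0.5, -1.9]
grip_width: 0.0154
```

Call:
carry_out(
  plan=[
    [[0, 0.002, 0], [0, 0, 0], 0.01],
    [[0, 0.002, 0.0001], [0, 0, 0], 0.01],
    [[0, 0, 0], [0, 0, 0], 0.01],
  ],
)

```text
time_s: 10.12
position: [0.4315, 0.0792, 0.076]
tool_rot: [[0.38, 0.022, -0.925], [0.925, -0.009, 0.379], [-0.0, -1.0, -0.024]]
ft_force: [0.0, -0.4, -2.4]
grip_width: 0.0161
```

Run:
```python
from h import *
s=st((.4303,.0799,.061))
S=avg("scene",2)
cent(S,210,232)
S["image"]=np.clip(S["f"]*1.5,0,255).astype(np.uint8)
save(S,"s9.png",(195,255,190,260),10)
```

```text
t 10.125 pos [0.4315 0.0792 0.076 ] az 67.69 ydir [ 0.022 -0.009 -1.   ] F [ 0.03 -0.42 -2.41] M [-0.079  0.086  0.015] w 0.0161 q6 -72.3
tool shift [0.0002 0.0149 0.0017]
210 12.8 221.85
211 12.9 221.85
212 12.4 221.9
213 12.1 221.96
214 12.0 222.03
215 11.9 222.13
216 11.8 222.18
217 11.5 222.34
218 10.8 222.68
219 9.2 223.52
220 8.4 223.98
221 8.1 223.99
222 6.9 223.37
223 7.2 222.86
224 7.4 222.88
225 7.4 222.98
226 7.3 223.06
227 7.3 223.15
228 7.4 223.3
229 7.3 223.32
230 7.1 223.39
231 6.9 223.41
```

View pics/s9.png

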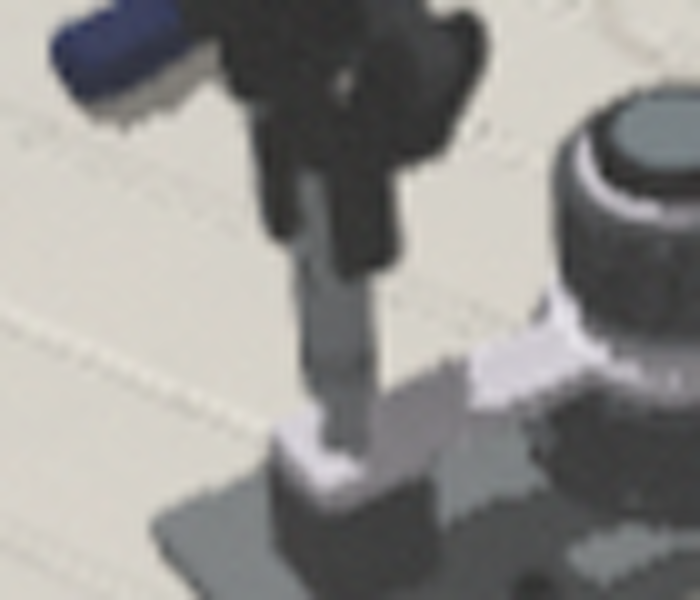

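Call:
carry_out(
  plan=[
    [[0, 0.002, 0], [0, 0, 0], 0.01],
    [[0, 0.002, 0.0001], [0, 0, 0], 0.01],
    [[0, 0, 0], [0, 0, 0], 0.01],
  ],
)

```text
time_s: 10.6
position: [0.4315, 0.0792, 0.0719]
tool_rot: [[0.38, 0.022, -0.925], [0.925, -0.009, 0.38], [-0.0, -1.0, -0.024]]
ft_force: [0.1, -0.1, -1.5]
grip_width: 0.0159
```

Call:
carry_out(
  plan=[
    [[0, 0.002, 0], [0, 0, 0], 0.01],
    [[0, 0.002, 0.0001], [0, 0, 0], 0.01],
    [[0, 0, 0], [0, 0, 0], 0.01],
  ],
)

```text
time_s: 10.98
position: [0.4315, 0.0792, 0.0679]
tool_rot: [[0.38, 0.022, -0.925], [0.925, -0.009, 0.38], [-0.0, -1.0, -0.024]]
ft_force: [-0.4, -0.0, -1.7]
grip_width: 0.0156
```

Call:
carry_out(
  plan=[
    [[0, 0.002, 0], [0, 0, 0], 0.01],
    [[0, 0.001, 0.0001], [0, 0, 0], 0.01],
    [[0, 0, 0], [0, 0, 0], 0.01],
  ],
)

```text
time_s: 11.35
position: [0.4315, 0.0792, 0.065]
tool_rot: [[0.38, 0.022, -0.925], [0.925, -0.009, 0.379], [-0.0, -1.0, -0.024]]
ft_force: [-0.1, -0.3, -1.9]
grip_width: 0.0157
```

Run:
```python
from h import *
s=st((.4303,.0799,.061))
S=avg("scene",2)
S["image"]=np.clip(S["f"]*1.5,0,255).astype(np.uint8)
save(S,"s10.png",(195,255,190,260),10)
```

```text
t 11.35 pos [0.4315 0.0792 0.065 ] az 67.69 ydir [ 0.022 -0.009 -1.   ] F [-0.05 -0.29 -1.91] M [-0.078  0.053 -0.005] w 0.0157 q6 -72.3
tool shift [0.0002 0.004  0.0015]
```

View pics/s10.png

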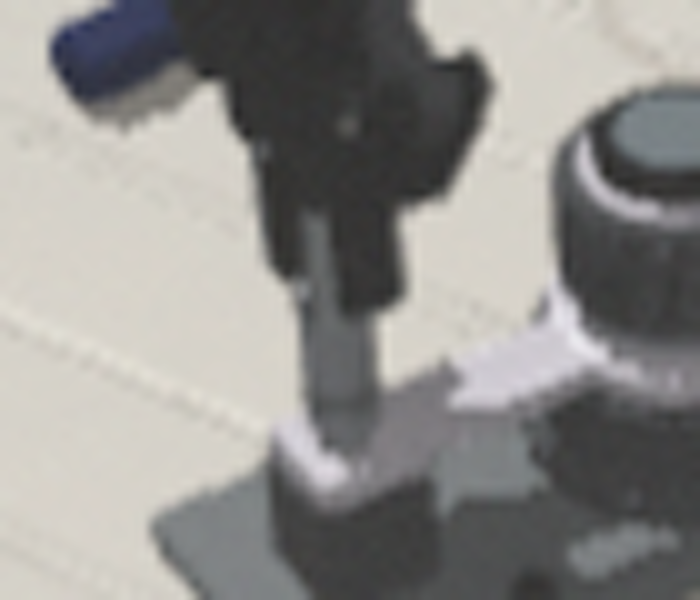

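Call:
carry_out(
  plan=[
    [[0, 0.0015, 0], [0, 0, 0], 0.01],
    [[0, 0.001, 0], [0, 0, 0], 0.01],
    [[0, 0, 0], [0, 0, 0], 0.01],
  ],
)

```text
time_s: 11.82
position: [0.4315, 0.0791, 0.0625]
tool_rot: [[0.38, 0.022, -0.925], [0.925, -0.009, 0.379], [-0.0, -1.0, -0.024]]
ft_force: [-0.9, -0.3, -0.9]
grip_width: 0.0156
```

Call:
carry_out(
  plan=[
    [[0, 0, 0], [0, 0, 0], 0.022],
    [[0, 0, 0], [0, 0, 0], 0.03],
    [[0, 0, 0], [0, 0, 0], 0.04],
    [[0, 0, 0], [0, 0, 0], 0.04],
  ],
)

```text
time_s: 12.32
position: [0.4317, 0.0791, 0.0627]
tool_rot: [[0.38, 0.023, -0.925], [0.925, -0.009, 0.379], [0.0, -1.0, -0.025]]
ft_force: [-0.2, 0.7, -0.7]
grip_width: 0.04
```

Run:
```python
from h import *
s=st((.4303,.0799,.061))
S=avg("scene",2)
S["image"]=np.clip(S["f"]*1.5,0,255).astype(np.uint8)
save(S,"s11.png",(195,255,190,260),10)
```

```text
t 12.325 pos [0.4317 0.0791 0.0627] az 67.69 ydir [ 0.023 -0.009 -1.   ] F [-0.18  0.7  -0.69] M [-0.027  0.011 -0.004] w 0.04 q6 -72.3
tool shift [0.0002 0.0016 0.0016]
```

View pics/s11.png

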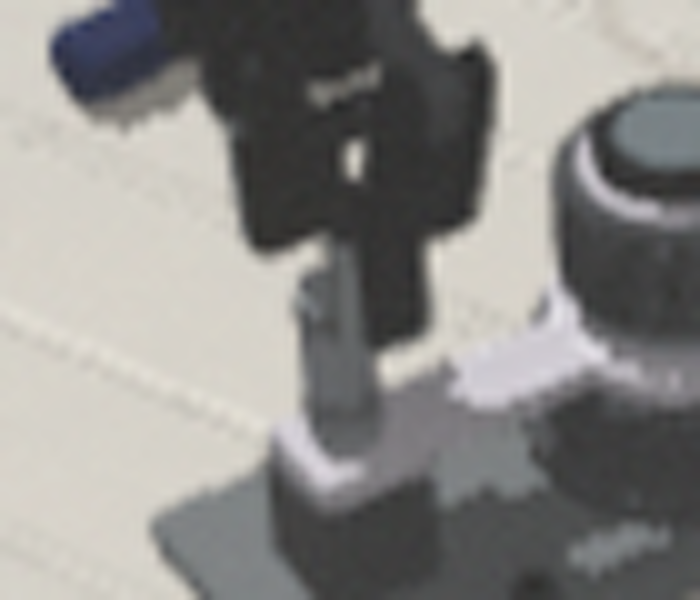

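Call:
carry_out(
  plan=[
    [[0, -0.03, -0.0007], [0, 0, 0], 0.04],
    [[0, -0.04, -0.001], [0, 0, 0], 0.04],
    [[0, -0.0225, -0.0005], [0, 0, 0], 0.06],
    [[0, 0, 0], [1.4, 0, 0], 0.0854],
    [[0, 0, -0.04], [0, 0, 0], 0.0854],
    [[0, 0, -0.0536], [0, 0, 0], 0.0854],
    [[0, 0, 0], [0, 0, 0], 0.0854],
    [[0, 0, 0], [0, 0, 0], 0.0854],
  ],
)

```text
time_s: 13.42
position: [0.5173, 0.0438, 0.1539]
tool_rot: [[0.38, -0.003, -0.925], [0.925, 0.001, 0.38], [-0.001, -1.0, 0.003]]
ft_force: [0.5, -0.5, -0.7]
grip_width: 0.0851
```

Run:
```python
from h import *
s=st((.5182,.0437,.062))
S=avg("scene",2);T=avg("top",2)
S["image"]=np.clip(S["f"]*1.5,0,255).astype(np.uint8)
save(S,"s12.png",(170,270,190,290),7)
save(T,"t12.png",(195,280,225,295),9)
```

```text
t 13.425 pos [0.5173 0.0438 0.1539] az 67.68 ydir [-0.003  0.001 -1.   ] F [ 0.46 -0.47 -0.7 ] M [0.041 0.031 0.023] w 0.0851 q6 -75.9
tool shift [ 0.0003  0.0919 -0.0012]
```

View pics/s12.png

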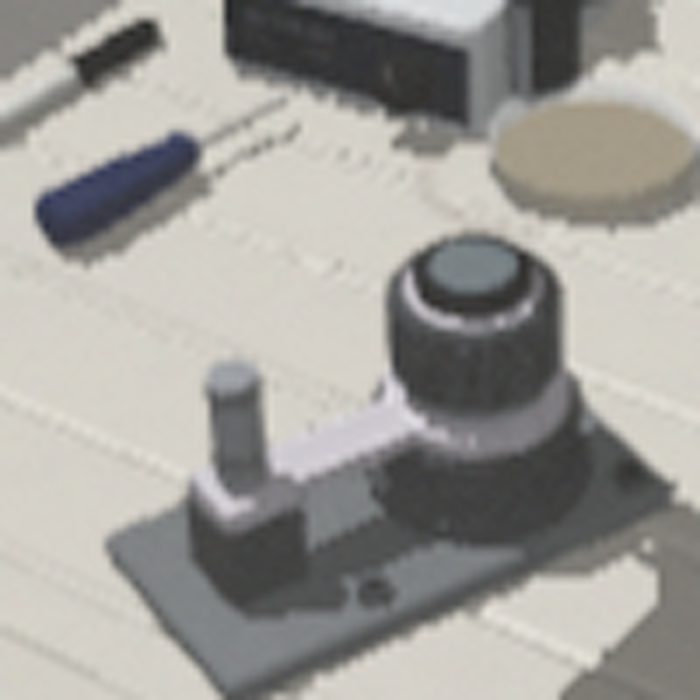

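View pics/t12.png

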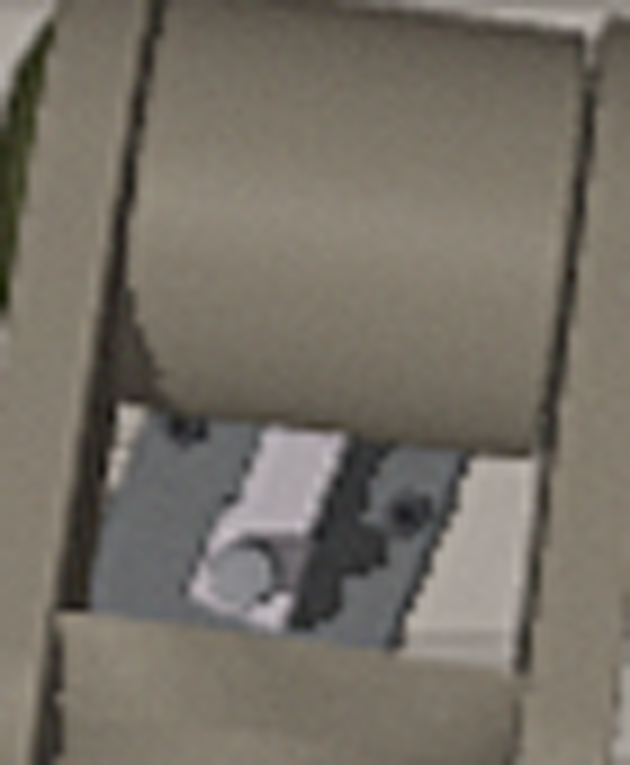

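Run:
```python
from h import *
S=avg("scene",1)
print(proj(S,(.518,.0437,.154)),proj(S,(.518,.0437,.167)),proj(S,(.534,.083,.167)),proj(S,(.502,.004,.167)))
S["image"]=np.clip(S["f"]*1.5,0,255).astype(np.uint8)
save(S,"s13.png")
```

```text
(np.float64(190.73588978580227), np.float64(256.5749356959919)) (np.float64(186.12027762265592), np.float64(256.4267853937053)) (np.float64(177.99207379558382), np.float64(246.80040846934867)) (np.float64(194.77205869886404), np.float64(266.75442620068065))
```

View pics/s13.png

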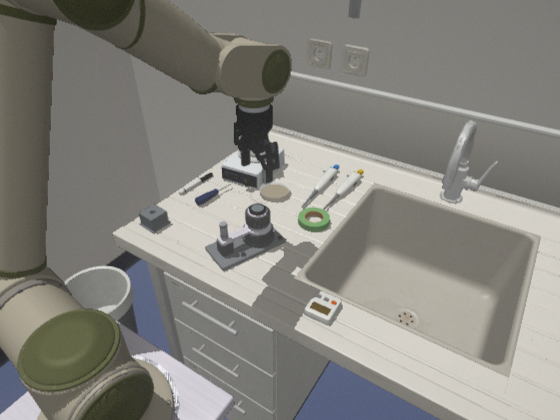

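Run:
```python
from h import *
s=st()
S=avg("scene",3)
for z in (.154,.167,.18,.19): print(z,*[np.round(proj(S,(.518+a*.38,.0437+a*.925,z)),1) for a in (-.0425,-.057,.0425,.057)])
S["image"]=np.clip(S["f"]*2.2,0,255).astype(np.uint8)
save(S,"s14.png",(90,200,220,300),7)
```

```text
t 13.675 pos [0.5176 0.044  0.1553] az 67.72 ydir [-0.  0. -1.] F [-0.01  0.51 -0.26] M [0.007 0.001 0.034] w 0.0855 q6 -75.9
0.154 [199.4 266.6] [202.5 270.2] [182.5 247.1] [179.8 243.9]
0.167 [194.8 266.6] [197.8 270.2] [178.  246.8] [175.3 243.7]
0.18 [190.  266.5] [193.  270.1] [173.3 246.6] [170.7 243.4]
0.19 [186.3 266.5] [189.3 270.1] [169.7 246.4] [167.1 243.2]
```

View pics/s14.png

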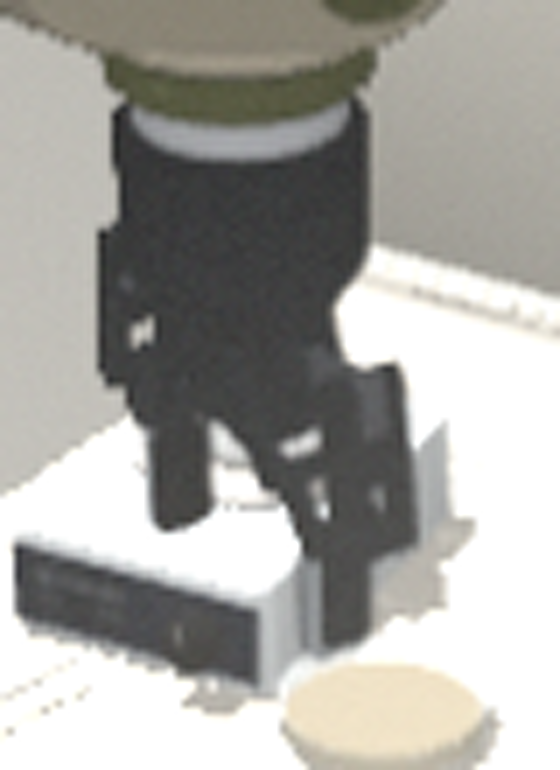

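```bash
python3 - <<'E'
from h import *
S=env.get_image("scene")
for z in (.04,.05,.06,.07,.08,.09): print(z,*[np.round(proj(S,(.4207+a*.38,.3187+a*.925,z)),1) for a in (-.025,-.04,.025,.04)])
E
ls pics
```

```text
0.04 [216.5 154.7] [219.5 157. ] [207.1 147.6] [204.3 145.5]
0.05 [213.5 154.1] [216.4 156.3] [204.  146.9] [201.3 144.8]
0.06 [210.4 153.4] [213.3 155.6] [201.  146.2] [198.3 144.1]
0.07 [207.3 152.7] [210.2 154.9] [197.9 145.4] [195.2 143.4]
0.08 [204.1 152. ] [207.  154.2] [194.8 144.7] [192.1 142.6]
0.09 [200.9 151.2] [203.8 153.5] [191.6 144. ] [189.  141.9]
s10.png
s11.png
s12.png
s13.png
s14.png
s2.png
s3.png
s4.png
s5.png
s6.png
s7.png
s8.png
s9.png
s_m.png
s_p.png
scene0.png
scene1.png
t12.png
t2.png
t4.png
t5.png
t6.png
t_m.png
t_p.png
top0.png
top1.png
```

Call:
carry_out(
  plan=[
    [[0.0003, 0.03, -0.0003], [0, 0, 0], 0.0854],
    [[0, 0.03, 0], [0, 0, 0], 0.0854],
    [[0, 0.02, 0], [0, 0, 0], 0.0854],
    [[0, 0, 0], [0, 0, 0], 0.0854],
    [[0, 0, 0], [0, 0, 0], 0.0854],
  ],
)

```text
time_s: 14.5
position: [0.519, 0.0437, 0.076]
tool_rot: [[0.38, 0.001, -0.925], [0.925, -0.0, 0.38], [0.0, -1.0, -0.001]]
ft_force: [0.5, 0.1, -0.6]
grip_width: 0.0857
```

Run:
```python
from h import *
s=st((.5182,.0437,.06))
S=avg("scene",2)
for z in (.06,.08,.088,.1,.11,.12,.13): print(z,*[np.round((np.array(proj(S,(.518+a*.38,.0437+a*.925,z)))-[140,205])*7,0) for a in (-.0425,-.057,.0425,.057)])
S["image"]=np.clip(S["f"]*1.8,0,255).astype(np.uint8)
save(S,"s15.png",(140,250,205,305),7)
T=avg("top",1);save(T,"t15.png",(150,330,180,380),4)
```

```text
t 14.5 pos [0.519  0.0437 0.076 ] az 67.7 ydir [ 0.001 -0.    -1.   ] F [ 0.48  0.08 -0.56] M [-0.065 -0.023 -0.02 ] w 0.0857 q6 -75.9
tool shift [-0.0003  0.016   0.0008]
0.06 [637. 435.] [660. 458.] [514. 305.] [494. 284.]
0.08 [592. 434.] [615. 458.] [470. 303.] [450. 282.]
0.088 [574. 434.] [596. 458.] [452. 302.] [432. 281.]
0.1 [546. 433.] [568. 458.] [425. 301.] [405. 279.]
0.11 [523. 433.] [545. 457.] [402. 299.] [383. 278.]
0.12 [499. 433.] [521. 457.] [379. 298.] [359. 277.]
0.13 [475. 432.] [497. 457.] [355. 297.] [336. 276.]
```

View pics/s15.png

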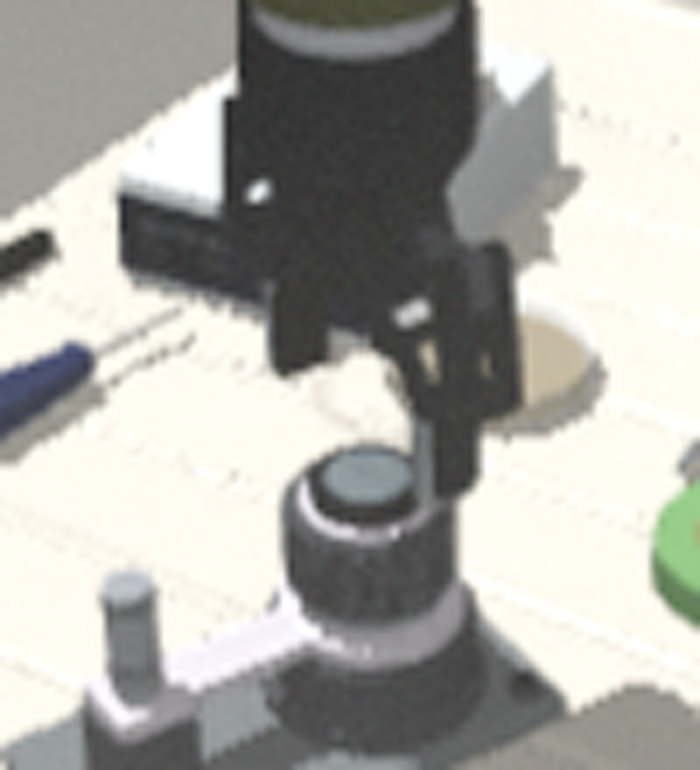

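View pics/t15.png

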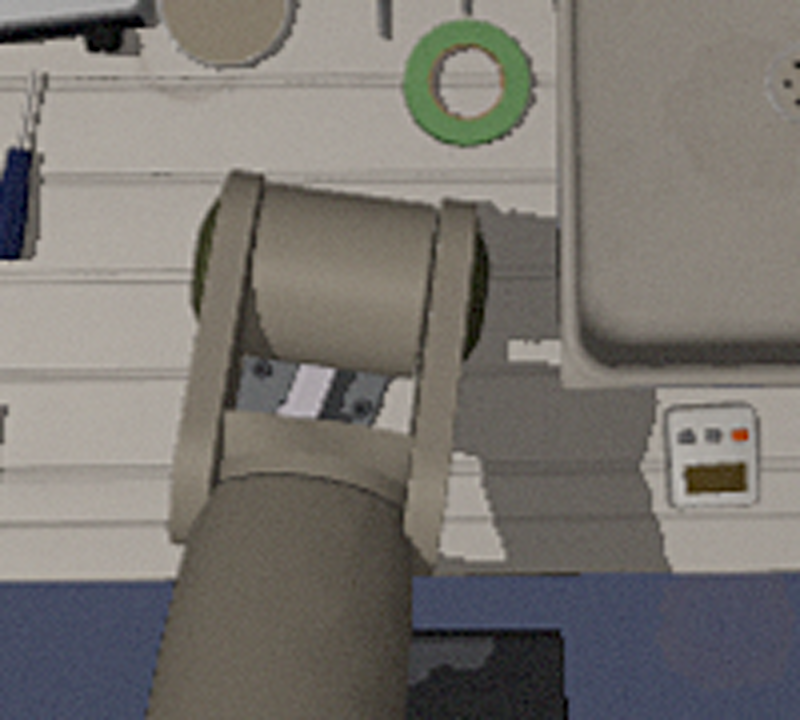

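Call:
carry_out(
  plan=[
    [[-0.0003, 0.01, 0.0005], [0, 0, 0], 0.0854],
    [[0, 0.01, 0], [0, 0, 0], 0.0854],
    [[0, 0, 0], [0, 0, 0], 0.0854],
  ],
)

```text
time_s: 15.02
position: [0.5173, 0.0438, 0.0541]
tool_rot: [[0.38, -0.002, -0.925], [0.925, 0.0, 0.38], [-0.001, -1.0, 0.002]]
ft_force: [0.0, 0.6, 0.2]
grip_width: 0.0853
```

Call:
carry_out(
  plan=[
    [[0, 0.005, 0], [0, 0, 0], 0.0854],
    [[0, 0.005, 0], [0, 0, 0], 0.0854],
    [[0, 0.005, 0], [0, 0, 0], 0.0854],
    [[0, 0, 0], [0, 0, 0], 0.0854],
  ],
)

```text
time_s: 15.52
position: [0.5178, 0.0437, 0.0398]
tool_rot: [[0.38, -0.001, -0.925], [0.925, 0.0, 0.38], [-0.0, -1.0, 0.001]]
ft_force: [0.3, -0.4, 1.1]
grip_width: 0.0857
```

Run:
```python
from h import *
s=st((.5182,.0437,.04))
S=avg("scene",2)
S["image"]=np.clip(S["f"]*1.8,0,255).astype(np.uint8)
save(S,"s16.png",(160,260,205,305),7)
```

```text
t 15.525 pos [0.5178 0.0437 0.0398] az 67.69 ydir [-0.001  0.    -1.   ] F [ 0.35 -0.36  1.07] M [-0.069  0.052 -0.01 ] w 0.0857 q6 -75.9
tool shift [ 0.0001 -0.0002 -0.0004]
```

View pics/s16.png

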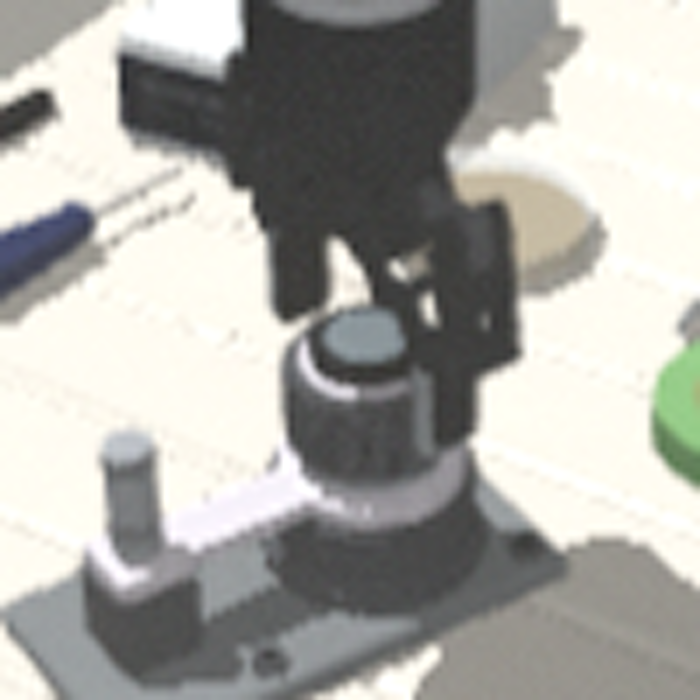

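Call:
carry_out(
  plan=[
    [[0, 0.003, 0], [0, 0, 0], 0.0854],
    [[0, 0.002, 0], [0, 0, 0], 0.0854],
    [[0, 0, 0], [0, 0, 0], 0.07],
    [[0, 0, 0], [0, 0, 0], 0.065],
    [[0, 0, 0], [0, 0, 0], 0.065],
    [[0, 0, 0], [0, 0, 0], 0.065],
  ],
  force=60,
)

```text
time_s: 16.38
position: [0.518, 0.0437, 0.0352]
tool_rot: [[0.38, 0.0, -0.925], [0.925, 0.0, 0.38], [0.0, -1.0, -0.0]]
ft_force: [0.1, -0.2, 0.2]
grip_width: 0.0649
```

Run:
```python
from h import *
s=st((.5182,.0437,.035))
S=avg("scene",2)
S["image"]=np.clip(S["f"]*1.8,0,255).astype(np.uint8)
save(S,"s17.png",(160,260,205,305),7)
```

```text
t 16.375 pos [0.518  0.0437 0.0352] az 67.69 ydir [ 0.  0. -1.] F [ 0.07 -0.18  0.19] M [0.006 0.037 0.002] w 0.0649 q6 -75.9
tool shift [ 0.0001  0.0002 -0.0002]
```

View pics/s17.png

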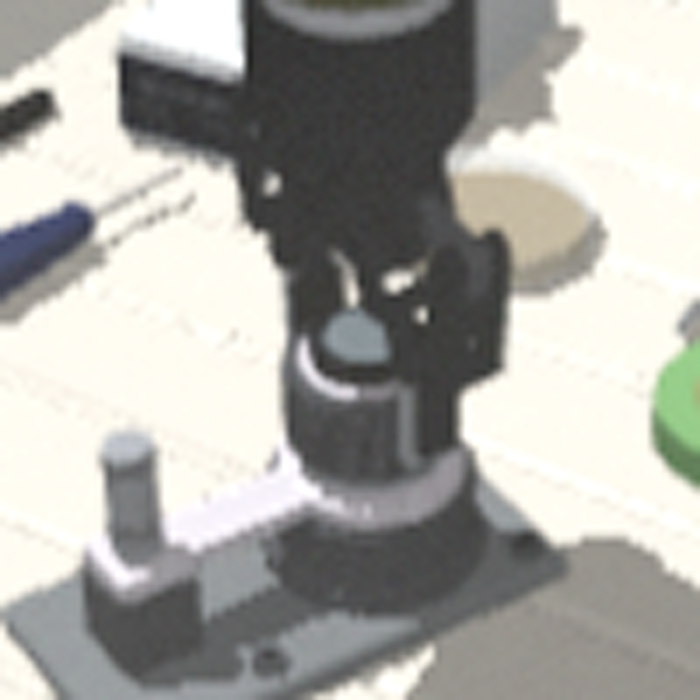

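Call:
carry_out(
  plan=[
    [[0, 0, 0], [0, 0, 0], 0.058],
    [[0, 0, 0], [0, 0, 0], 0.05],
    [[0, 0, 0], [0, 0, 0], 0.05],
    [[0, 0, 0], [0, 0, 0], 0.05],
  ],
  force=60,
)

```text
time_s: 16.98
position: [0.5184, 0.0443, 0.0359]
tool_rot: [[0.38, 0.002, -0.925], [0.925, 0.001, 0.38], [0.001, -1.0, -0.001]]
ft_force: [-0.5, 3.2, 6.9]
grip_width: 0.058
```

Run:
```python
from h import *
s=st((.5182,.0437,.035)); print(s["joint_efforts"].round(2))
```

```text
t 16.975 pos [0.5184 0.0443 0.0359] az 67.69 ydir [ 0.002  0.001 -1.   ] F [-0.5   3.17  6.91] M [0.56  0.142 0.005] w 0.058 q6 -75.9
tool shift [-0.0006  0.0009 -0.    ]
[-2.140e+00 -4.185e+01 -1.574e+01 -7.600e-01 -3.200e-01 -4.000e-02]
```

Call:
carry_out(
  plan=[
    [[0, 0, 0], [0, 2, 0], 0.05],
    [[0, 0, 0], [0, 2, 0], 0.05],
    [[0, 0, 0], [0, 2, 0], 0.05],
    [[0, 0, 0], [0, 2, 0], 0.05],
  ],
)

```text
time_s: 17.48
position: [0.5184, 0.0443, 0.0359]
tool_rot: [[0.505, 0.002, -0.863], [0.863, 0.001, 0.505], [0.001, -1.0, -0.001]]
ft_force: [-1.1, 4.3, 6.9]
grip_width: 0.0582
```

```bash
cat > o.py <<'E'
from h import *
s=st(); print(s["joint_efforts"].round(3)[3:],s["qvel"][5].round(1))
E
python3 o.py
```

```text
t 17.475 pos [0.5184 0.0443 0.0359] az 59.66 ydir [ 0.002  0.001 -1.   ] F [-1.15  4.3   6.95] M [0.532 0.233 0.246] w 0.0582 q6 -67.9
[-0.618 -0.334 -0.168] 15.9
```

Call:
carry_out(
  plan=[
    [[0, 0, 0], [0, 2, 0], 0.05],
    [[0, 0, 0], [0, 2, 0], 0.05],
    [[0, 0, 0], [0, 2, 0], 0.05],
    [[0, 0, 0], [0, 2, 0], 0.05],
  ],
)

```text
time_s: 17.98
position: [0.5184, 0.0443, 0.0359]
tool_rot: [[0.62, 0.001, -0.784], [0.784, 0.001, 0.62], [0.001, -1.0, -0.001]]
ft_force: [-1.2, 4.4, 7.1]
grip_width: 0.0583
```

```bash
python3 o.py
```

```text
t 17.975 pos [0.5184 0.0443 0.0359] az 51.66 ydir [ 0.001  0.001 -1.   ] F [-1.17  4.36  7.14] M [0.536 0.17  0.213] w 0.0583 q6 -59.9
[-0.6   -0.36  -0.168] 15.8
```

Call:
carry_out(
  plan=[
    [[0, 0, 0], [0, 2, 0], 0.05],
    [[0, 0, 0], [0, 2, 0], 0.05],
    [[0, 0, 0], [0, 2, 0], 0.05],
    [[0, 0, 0], [0, 2, 0], 0.05],
  ],
)

```text
time_s: 18.48
position: [0.5184, 0.0443, 0.0359]
tool_rot: [[0.723, 0.001, -0.69], [0.69, 0.001, 0.723], [0.001, -1.0, -0.001]]
ft_force: [-0.9, 4.2, 7.4]
grip_width: 0.058
```

```bash
python3 o.py
```

```text
t 18.475 pos [0.5184 0.0443 0.0359] az 43.66 ydir [ 0.001  0.001 -1.   ] F [-0.95  4.15  7.39] M [0.577 0.225 0.175] w 0.058 q6 -51.9
[-0.588 -0.389 -0.168] 15.9
```

Call:
carry_out(
  plan=[
    [[0, 0, 0], [0, 2, 0], 0.05],
    [[0, 0, 0], [0, 2, 0], 0.05],
    [[0, 0, 0], [0, 2, 0], 0.05],
    [[0, 0, 0], [0, 2, 0], 0.05],
  ],
)

```text
time_s: 18.98
position: [0.5183, 0.0443, 0.0359]
tool_rot: [[0.812, 0.001, -0.583], [0.583, 0.001, 0.812], [0.001, -1.0, -0.0]]
ft_force: [-1.6, 4.4, 7.2]
grip_width: 0.0581
```

```bash
python3 o.py
```

```text
t 18.975 pos [0.5183 0.0443 0.0359] az 35.66 ydir [ 0.001  0.001 -1.   ] F [-1.58  4.37  7.21] M [0.508 0.261 0.209] w 0.0581 q6 -43.9
[-0.585 -0.42  -0.168] 15.9
```

Call:
carry_out(
  plan=[
    [[0, 0, 0], [0, 2, 0], 0.05],
    [[0, 0, 0], [0, 2, 0], 0.05],
    [[0, 0, 0], [0, 2, 0], 0.05],
    [[0, 0, 0], [0, 2, 0], 0.05],
  ],
)

```text
time_s: 19.48
position: [0.5183, 0.0443, 0.0359]
tool_rot: [[0.886, 0.001, -0.464], [0.464, 0.001, 0.886], [0.001, -1.0, -0.0]]
ft_force: [-1.2, 4.5, 7.2]
grip_width: 0.0584
```

```bash
python3 o.py
```

```text
t 19.475 pos [0.5183 0.0443 0.0359] az 27.66 ydir [ 0.001  0.001 -1.   ] F [-1.21  4.47  7.16] M [0.558 0.313 0.145] w 0.0584 q6 -35.9
[-0.589 -0.45  -0.168] 15.9
```

Call:
carry_out(
  plan=[
    [[0, 0, 0], [0, 2, 0], 0.05],
    [[0, 0, 0], [0, 2, 0], 0.05],
    [[0, 0, 0], [0, 2, 0], 0.05],
    [[0, 0, 0], [0, 2, 0], 0.05],
  ],
)

```text
time_s: 19.98
position: [0.5183, 0.0443, 0.0359]
tool_rot: [[0.942, 0.001, -0.336], [0.336, 0.001, 0.942], [0.001, -1.0, 0.0]]
ft_force: [-0.9, 3.4, 6.5]
grip_width: 0.0581
```

```bash
python3 o.py
```

```text
t 19.975 pos [0.5183 0.0443 0.0359] az 19.66 ydir [ 0.001  0.001 -1.   ] F [-0.92  3.39  6.51] M [0.569 0.316 0.189] w 0.0581 q6 -27.9
[-0.599 -0.48  -0.168] 15.9
```

Call:
carry_out(
  plan=[
    [[0, 0, 0], [0, 2, 0], 0.05],
    [[0, 0, 0], [0, 2, 0], 0.05],
    [[0, 0, 0], [0, 2, 0], 0.05],
    [[0, 0, 0], [0, 2, 0], 0.05],
  ],
)

```text
time_s: 20.48
position: [0.5183, 0.0443, 0.0359]
tool_rot: [[0.979, 0.001, -0.202], [0.202, 0.001, 0.979], [0.001, -1.0, 0.0]]
ft_force: [-1.0, 3.8, 7.1]
grip_width: 0.0585
```

```bash
python3 o.py
```

```text
t 20.475 pos [0.5183 0.0443 0.0359] az 11.66 ydir [ 0.001  0.001 -1.   ] F [-0.99  3.84  7.05] M [0.563 0.294 0.285] w 0.0585 q6 -19.9
[-0.585 -0.507 -0.119] 15.8
```

Call:
carry_out(
  plan=[
    [[0, 0, 0], [0, 2, 0], 0.05],
    [[0, 0, 0], [0, 2, 0], 0.05],
  ],
)

```text
time_s: 20.72
position: [0.5183, 0.0443, 0.0359]
tool_rot: [[0.991, 0.001, -0.134], [0.134, 0.001, 0.991], [0.001, -1.0, 0.0]]
ft_force: [-0.1, 3.8, 6.8]
grip_width: 0.0587
```

```bash
python3 o.py
```

```text
t 20.725 pos [0.5183 0.0443 0.0359] az 7.68 ydir [ 0.001  0.001 -1.   ] F [-0.11  3.78  6.77] M [0.592 0.371 0.389] w 0.0587 q6 -15.9
[-0.539 -0.51   0.003] 15.9
```

Call:
carry_out(
  plan=[
    [[0, 0, 0], [0, 2, 0], 0.05],
    [[0, 0, 0], [0, 2, 0], 0.05],
  ],
)

```text
time_s: 20.98
position: [0.5183, 0.0443, 0.0359]
tool_rot: [[0.998, 0.001, -0.064], [0.064, 0.001, 0.998], [0.001, -1.0, 0.0]]
ft_force: [-1.3, 3.9, 7.3]
grip_width: 0.0581
```

```bash
python3 o.py
```

```text
t 20.975 pos [0.5183 0.0443 0.0359] az 3.69 ydir [ 0.001  0.001 -1.   ] F [-1.26  3.88  7.28] M [0.595 0.336 0.464] w 0.0581 q6 -11.9
[-0.514 -0.519  0.071] 15.8
```

Call:
carry_out(
  plan=[
    [[0, 0, 0], [0, 2, 0], 0.05],
    [[0, 0, 0], [0, 2, 0], 0.05],
    [[0, 0, 0], [0, 1.5, 0], 0.05],
  ],
)

```text
time_s: 21.35
position: [0.5182, 0.0443, 0.0359]
tool_rot: [[1.0, 0.001, 0.031], [-0.031, 0.001, 1.0], [0.001, -1.0, 0.001]]
ft_force: [-1.0, 3.5, 8.5]
grip_width: 0.0584
```

```bash
python3 o.py
```

```text
t 21.35 pos [0.5182 0.0443 0.0359] az -1.79 ydir [ 0.001  0.001 -1.   ] F [-0.97  3.51  8.48] M [0.577 0.334 0.482] w 0.0584 q6 -6.4
[-0.481 -0.529  0.294] 11.7
```

Call:
carry_out(
  plan=[
    [[0, 0, 0], [0, 0, 0], 0.05],
    [[0, 0, 0], [0, 0, 0], 0.05],
  ],
)

```text
time_s: 21.6
position: [0.5182, 0.0443, 0.0359]
tool_rot: [[1.0, 0.001, 0.031], [-0.031, 0.001, 1.0], [0.001, -1.0, 0.001]]
ft_force: [-0.7, 4.2, 7.6]
grip_width: 0.0581
```

```bash
python3 o.py
python3 - <<'E'
from h import *
S=avg("scene",2)
S["image"]=np.clip(S["f"]*1.8,0,255).astype(np.uint8)
save(S,"s20.png",(160,260,205,305),7)
E
```

```text
t 21.6 pos [0.5182 0.0443 0.0359] az -1.77 ydir [ 0.001  0.001 -1.   ] F [-0.69  4.16  7.65] M [0.614 0.331 0.238] w 0.0581 q6 -6.5
[-0.623 -0.539  0.252] -0.0
```

View pics/s20.png

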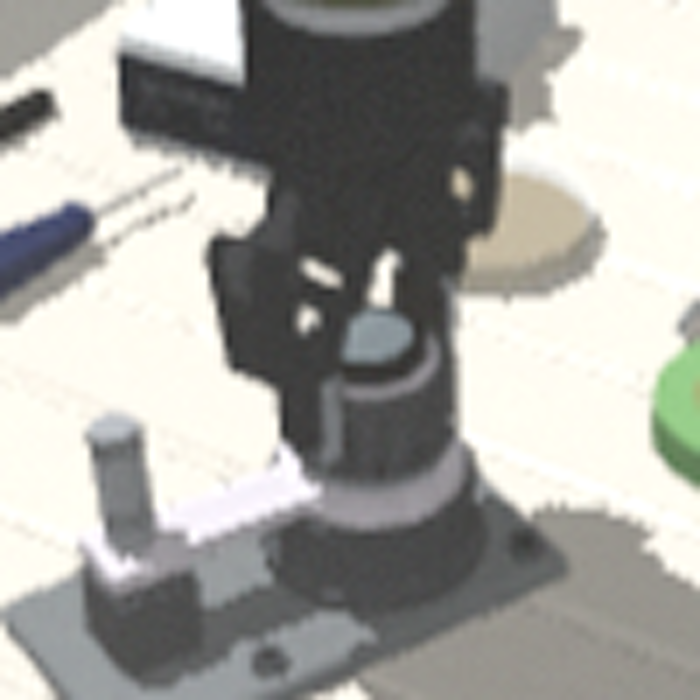

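Run:
```python
from h import *
S=avg("scene",3);T=avg("top",3)
S["image"]=np.clip(S["f"]*1.8,0,255).astype(np.uint8)
T["image"]=np.clip(T["f"]*1.8,0,255).astype(np.uint8)
save(S,"s21.png",(210,255,205,250),14)
save(T,"t21.png",(235,285,230,290),12)
h=np.array((.4303,.0797)); t=np.array((.379,.925))
for a in (0,.06,.1,.12):
  for z in (.054,.1): print(a,z,np.round(proj(S,(*(h+t*a*(z-.03)),z)),2),np.round(proj(T,(*(h+t*a*(z-.03)),z)),2))
```

```text
0 0.054 [238.05 224.29] [257.67 252.97]
0 0.1 [223.07 222.83] [258.6  252.21]
0.06 0.054 [237.72 224.  ] [257.46 252.45]
0.06 0.1 [222.14 221.95] [257.97 250.65]
0.1 0.054 [237.51 223.8 ] [257.33 252.1 ]
0.1 0.1 [221.52 221.36] [257.56 249.6 ]
0.12 0.054 [237.4 223.7] [257.26 251.93]
0.12 0.1 [221.21 221.07] [257.35 249.08]
```

View pics/s21.png

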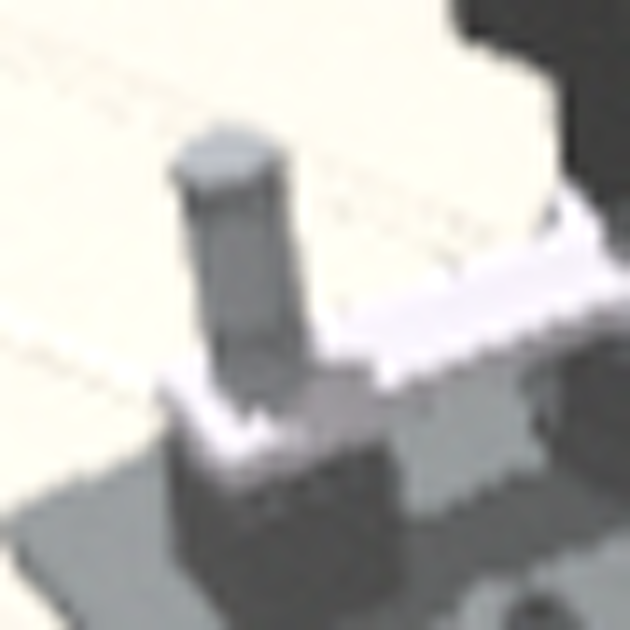

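View pics/t21.png

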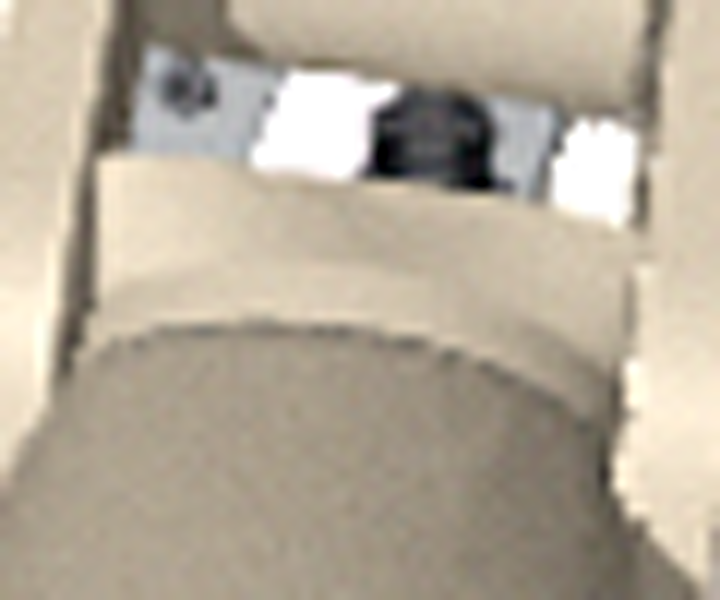

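Call:
carry_out(
  plan=[
    [[0, 0, 0], [0, 0, 0], 0.065],
    [[0, 0, 0], [0, 0, 0], 0.075],
    [[0, 0, 0], [0, 0, 0], 0.0854],
    [[0, 0, 0], [0, 0, 0], 0.0854],
  ],
)

```text
time_s: 22.5
position: [0.518, 0.0436, 0.0351]
tool_rot: [[0.999, -0.0, 0.032], [-0.032, -0.0, 0.999], [-0.0, -1.0, -0.0]]
ft_force: [-0.0, 0.2, 0.0]
grip_width: 0.0853
```

Call:
carry_out(
  plan=[
    [[0, -0.02, 0], [0, 0, 0], 0.0854],
    [[0, -0.03, 0], [0, 0, 0], 0.0854],
    [[0, -0.04, 0], [0, 0, 0], 0.0854],
    [[0, -0.02, 0], [0, 0, 0], 0.0854],
    [[0, 0, 0], [0, 0, 0], 0.0854],
  ],
)

```text
time_s: 23.12
position: [0.5186, 0.0436, 0.1462]
tool_rot: [[0.999, 0.003, 0.032], [-0.032, -0.0, 1.0], [0.003, -1.0, -0.0]]
ft_force: [-0.7, 0.2, -0.1]
grip_width: 0.0852
```

```bash
python3 o.py
python3 - <<'E'
from h import *
S=avg("scene",3);T=avg("top",3)
S["image"]=np.clip(S["f"]*1.8,0,255).astype(np.uint8)
T["image"]=np.clip(T["f"]*1.8,0,255).astype(np.uint8)
save(S,"s22.png",(205,255,205,260),13)
save(T,"t22.png",(190,285,200,310),7)
E
```

```text
t 23.125 pos [0.5186 0.0436 0.1462] az -1.81 ydir [ 0.003 -0.    -1.   ] F [-0.73  0.2  -0.09] M [0.022 0.05  0.013] w 0.0852 q6 -6.4
[0.001 0.278 0.   ] 0.0
```

View pics/s22.png

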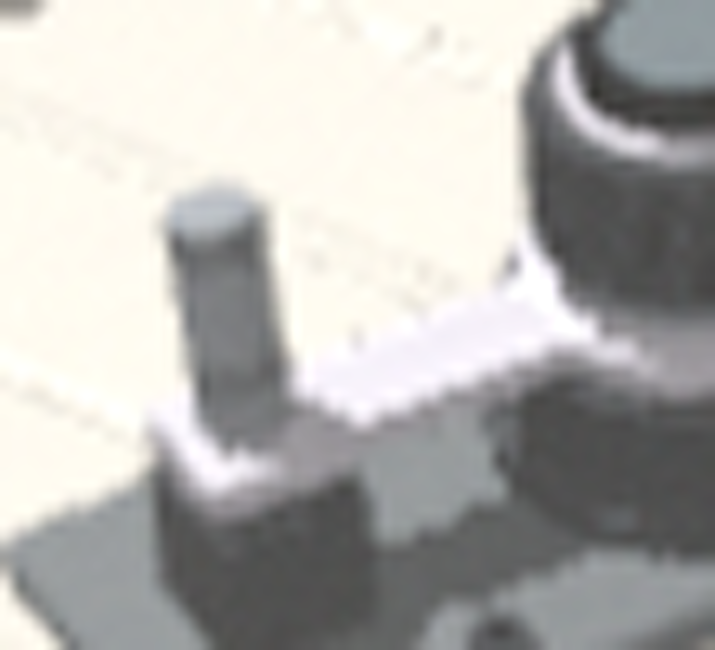

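View pics/t22.png

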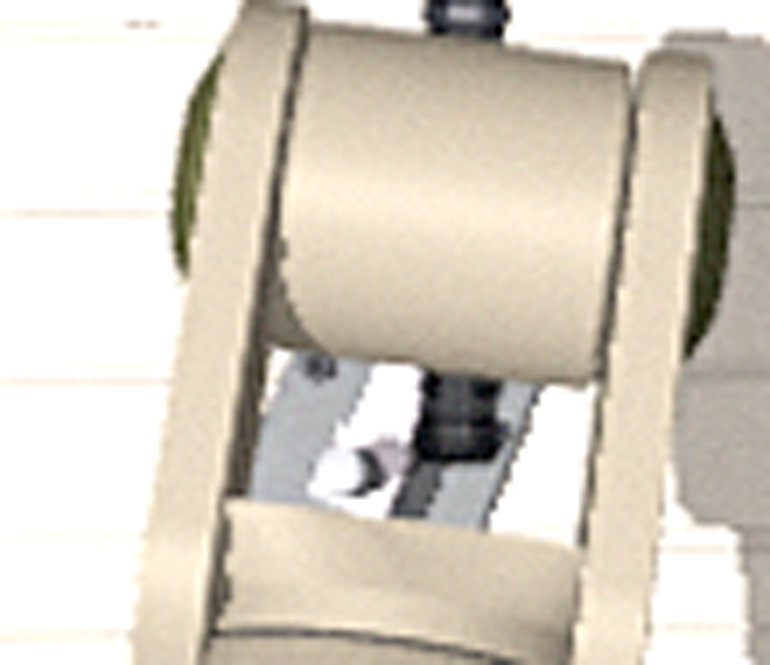

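Call:
carry_out(
  plan=[
    [[0, 0, 0], [0, -10, 0], 0.0854],
    [[0, 0, 0], [0, -10, 0], 0.0854],
    [[0, 0, 0], [0, -10, 0], 0.0854],
    [[0, 0, 0], [0, -10, 0], 0.0854],
    [[0, 0, 0], [0, -10, 0], 0.07],
    [[0, 0, 0], [0, -10, 0], 0.06],
    [[0, 0, 0], [0, -9.5, 0], 0.06],
    [[0, 0, 0.04], [0, 0, 0], 0.06],
  ],
)

```text
time_s: 24.42
position: [0.4817, 0.0584, 0.1442]
tool_rot: [[0.379, -0.0, -0.925], [0.925, -0.0, 0.379], [-0.0, -1.0, 0.0]]
ft_force: [0.3, 0.5, -0.1]
grip_width: 0.0598
```

Call:
carry_out(
  plan=[
    [[0, 0, 0.0536], [0, 0, 0], 0.06],
    [[0, 0, 0], [-1.4, 0, 0], 0.06],
    [[0, 0, 0], [0, 0, 0], 0.06],
    [[0, 0, 0], [0, 0, 0], 0.06],
    [[0, 0, 0], [0, 0, 0], 0.06],
  ],
)

```text
time_s: 25.05
position: [0.432, 0.0789, 0.1449]
tool_rot: [[0.38, 0.022, -0.925], [0.925, -0.009, 0.38], [-0.0, -1.0, -0.024]]
ft_force: [-0.3, 0.3, -0.2]
grip_width: 0.0597
```

Run:
```python
from h import *
s=st((.4315,.0791,.048))
S=avg("scene",3)
S["image"]=np.clip(S["f"]*1.8,0,255).astype(np.uint8)
save(S,"s23.png",(170,255,190,275),9)
```

```text
t 25.05 pos [0.432  0.0789 0.1449] az 67.66 ydir [ 0.022 -0.009 -1.   ] F [-0.3   0.35 -0.17] M [ 0.011 -0.029 -0.011] w 0.0597 q6 -72.4
tool shift [-0.      0.0969  0.0029]
```

View pics/s23.png

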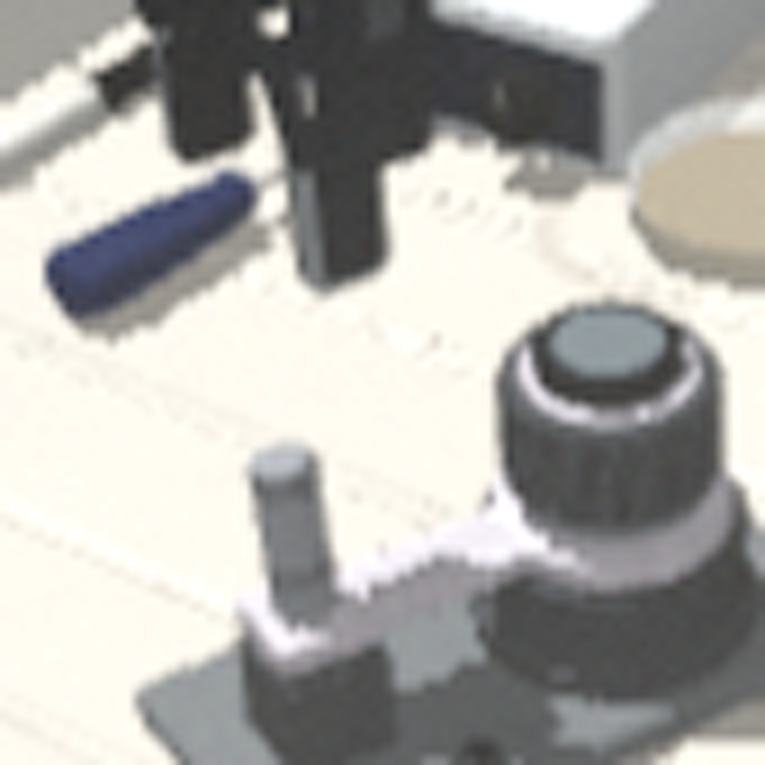

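Run:
```python
from h import *
S=avg("scene",3)
cent(S,220,238,206,238)
h=np.array((.4303,.0797)); t=np.array((.379,.925))
for a in (0,.08,.1,.12):
    p,q=[np.array(proj(S,(*(h+t*a*(z-.03)),z))) for z in(.06,.1)]
    print(a,((q-p)[1]/(q-p)[0]).round(3))
```

```text
220 4.7 221.7
221 3.9 222.01
222 5.2 221.6
223 6.5 221.37
224 7.1 221.36
225 7.0 221.52
226 7.2 221.68
227 7.2 221.82
228 7.1 222.07
229 7.1 222.26
230 7.2 222.43
231 6.9 222.63
232 6.7 222.93
233 6.4 223.05
234 6.6 222.95
235 6.8 223.04
236 7.8 224.06
237 8.0 224.81
0 0.098
0.08 0.142
0.1 0.153
0.12 0.163
```

Call:
carry_out(
  plan=[
    [[0, 0.03, 0.001], [0, 0, 0], 0.06],
    [[0, 0.03, 0.001], [0, 0, 0], 0.06],
    [[0, 0.02, 0.0005], [0, 0, 0], 0.06],
    [[0, 0.01, 0.0004], [0, 0, 0], 0.06],
    [[0, 0.007, 0], [0, 0, 0], 0.06],
    [[0, 0, 0], [0, 0, 0], 0.06],
  ],
  force=20,
)

```text
time_s: 26.1
position: [0.431, 0.0794, 0.0482]
tool_rot: [[0.38, 0.023, -0.925], [0.925, -0.009, 0.379], [0.0, -1.0, -0.025]]
ft_force: [0.1, 1.2, -0.1]
grip_width: 0.0599
```

Run:
```python
from h import *
s=st((.4315,.0791,.048))
S=avg("scene",2)
S["image"]=np.clip(S["f"]*1.8,0,255).astype(np.uint8)
save(S,"s24.png",(180,255,190,265),10)
```

```text
t 26.1 pos [0.431  0.0794 0.0482] az 67.69 ydir [ 0.023 -0.009 -1.   ] F [ 0.12  1.17 -0.12] M [-0.003 -0.001 -0.06 ] w 0.0599 q6 -72.2
tool shift [-0.0001  0.0002 -0.0005]
```

View pics/s24.png

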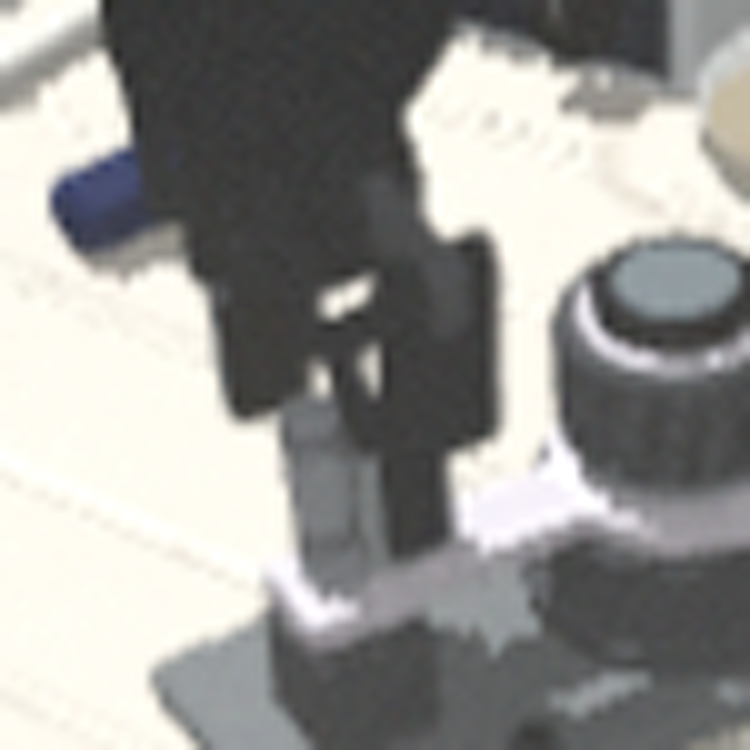

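Call:
carry_out(
  plan=[
    [[0, 0, 0], [0, 0, 0], 0.045],
    [[0, 0, 0], [0, 0, 0], 0.035],
    [[0, 0, 0], [0, 0, 0], 0.03],
    [[0, 0, 0], [0, 0, 0], 0.026],
    [[0, 0, 0], [0, 0, 0], 0.023],
    [[0, 0, 0], [0, 0, 0], 0.02],
    [[0, 0, 0], [0, 0, 0], 0.018],
    [[0, 0, 0], [0, 0, 0], 0.018],
  ],
  force=20,
)

```text
time_s: 27.2
position: [0.4309, 0.0795, 0.0481]
tool_rot: [[0.38, 0.023, -0.925], [0.925, -0.009, 0.379], [0.0, -1.0, -0.025]]
ft_force: [0.9, 1.8, 1.2]
grip_width: 0.018
```

Run:
```python
from h import *
s=st((.4315,.0791,.048))
S=avg("scene",2)
S["image"]=np.clip(S["f"]*1.8,0,255).astype(np.uint8)
save(S,"s25.png",(180,255,190,265),10)
```

```text
t 27.2 pos [0.4309 0.0795 0.0481] az 67.69 ydir [ 0.023 -0.009 -1.   ] F [0.88 1.85 1.23] M [ 0.291 -0.076 -0.031] w 0.018 q6 -72.2
tool shift [-0.0002  0.0001 -0.0007]
```

View pics/s25.png

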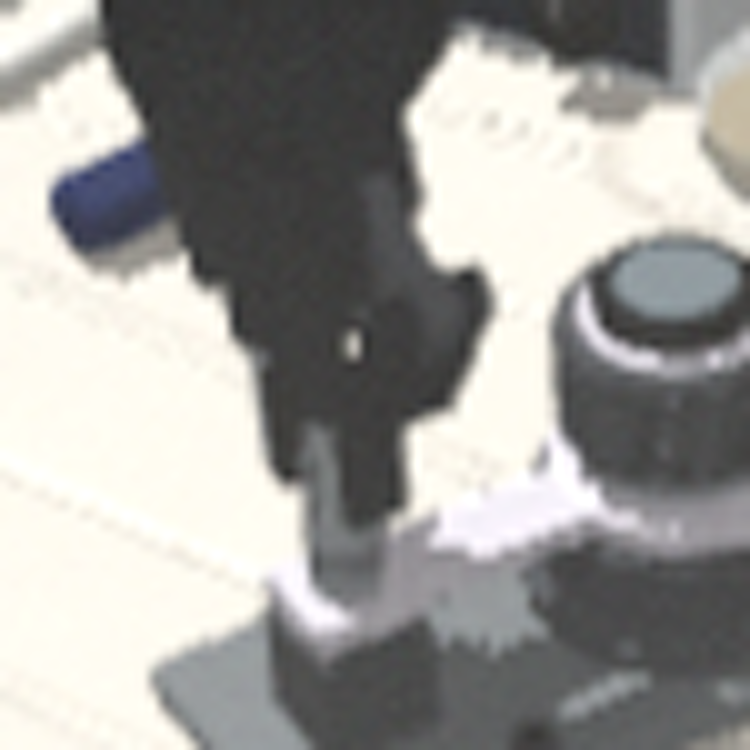

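Call:
carry_out(
  plan=[
    [[-0.0005, 0, 0], [0, 0, 0], 0.017],
    [[-0.0005, 0, 0], [0, 0, 0], 0.017],
    [[0, 0, 0], [0, 0, 0], 0.017],
  ],
)

```text
time_s: 27.68
position: [0.4305, 0.0784, 0.0481]
tool_rot: [[0.38, 0.023, -0.925], [0.925, -0.009, 0.38], [-0.0, -1.0, -0.025]]
ft_force: [0.1, 1.4, 2.2]
grip_width: 0.0176
```

```bash
python3 o.py
```

```text
t 27.675 pos [0.4305 0.0784 0.0481] az 67.69 ydir [ 0.023 -0.009 -1.   ] F [0.07 1.38 2.22] M [0.151 0.019 0.014] w 0.0176 q6 -72.3
[-0.215  0.027 -0.002] 0.0
```

Forces are small. Open evenly, then lift clear and look.

Call:
carry_out(
  plan=[
    [[0, 0, 0], [0, 0, 0], 0.021],
    [[0, 0, 0], [0, 0, 0], 0.03],
    [[0, 0, 0], [0, 0, 0], 0.045],
    [[0, 0, 0], [0, 0, 0], 0.06],
    [[0, -0.02, -0.0005], [0, 0, 0], 0.06],
    [[0, -0.04, -0.001], [0, 0, 0], 0.06],
    [[0, -0.05, -0.0012], [0, 0, 0], 0.06],
    [[0, 0, 0], [0, 0, 0], 0.06],
  ],
)

```text
time_s: 28.68
position: [0.4321, 0.0784, 0.1611]
tool_rot: [[0.379, 0.03, -0.925], [0.925, -0.01, 0.379], [0.002, -1.0, -0.031]]
ft_force: [0.3, -0.1, 0.1]
grip_width: 0.0599
```

Run:
```python
from h import *
s=st()
S=avg("scene",3)
cent(S,221,236,206,238)
S["image"]=np.clip(S["f"]*1.8,0,255).astype(np.uint8)
save(S,"s26.png",(205,260,200,260),12)
```

```text
t 28.675 pos [0.4321 0.0784 0.1611] az 67.7 ydir [ 0.03 -0.01 -1.  ] F [ 0.34 -0.07  0.06] M [0.015 0.052 0.036] w 0.0599 q6 -72.5
221 3.0 223.23
222 4.6 223.41
223 5.7 223.35
224 5.6 223.78
225 4.8 223.73
226 6.3 223.42
227 7.4 223.27
228 7.2 223.43
229 7.0 223.55
230 6.8 223.65
231 7.1 223.73
232 7.1 223.89
233 7.3 224.04
234 7.0 224.07
235 6.3 223.98
```

View pics/s26.png

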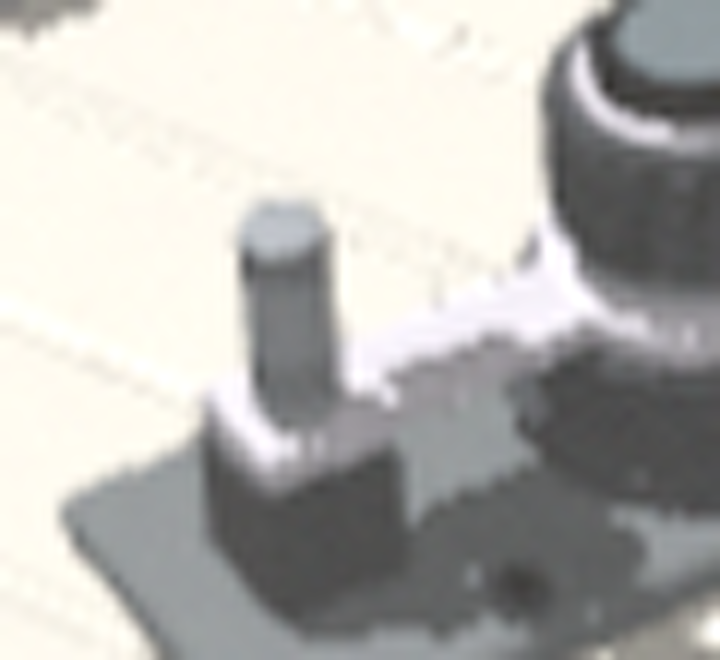

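Call:
carry_out(
  plan=[
    [[0.05, -0.02, 0], [0, 0, 0], 0.06],
    [[0.05, -0.02, 0], [0, 0, 0], 0.06],
    [[0.05, 0, 0], [0, 0, 0], 0.06],
    [[0.05, 0, 0], [0, 0, 0], 0.06],
    [[0, 0, 0], [0, 0, 0], 0.06],
    [[0, 0, 0], [0, 0, 0], 0.06],
  ],
)

```text
time_s: 29.58
position: [0.5049, 0.2634, 0.1967]
tool_rot: [[0.379, 0.02, -0.925], [0.925, -0.01, 0.379], [-0.002, -1.0, -0.022]]
ft_force: [-0.3, -0.7, -0.1]
grip_width: 0.0598
```

Run:
```python
from h import *
s=st()
T=avg("top",3);S=avg("scene",3)
cent(S,225,235,206,238)
T["image"]=np.clip(T["f"]*1.6,0,255).astype(np.uint8)
save(T,"t27.png",(195,280,225,295),9); save(T,"t27b.png")
h=(.4303,.0797)
print([np.round((np.array(proj(T,(*h,z)))+.5-[195,225])*9-.5) for z in (.054,.1)])
```

```text
t 29.575 pos [0.5049 0.2634 0.1967] az 67.7 ydir [ 0.02 -0.01 -1.  ] F [-0.27 -0.73 -0.07] M [-0.008  0.056 -0.002] w 0.0598 q6 -51.5
225 10.9 222.81
226 9.1 223.08
227 9.5 223.37
228 10.1 223.46
229 10.9 223.18
230 11.8 223.15
231 12.6 223.14
232 12.5 222.74
233 11.7 221.81
234 11.4 221.48
[array([568., 256.]), array([576., 249.])]
```

View pics/t27.png

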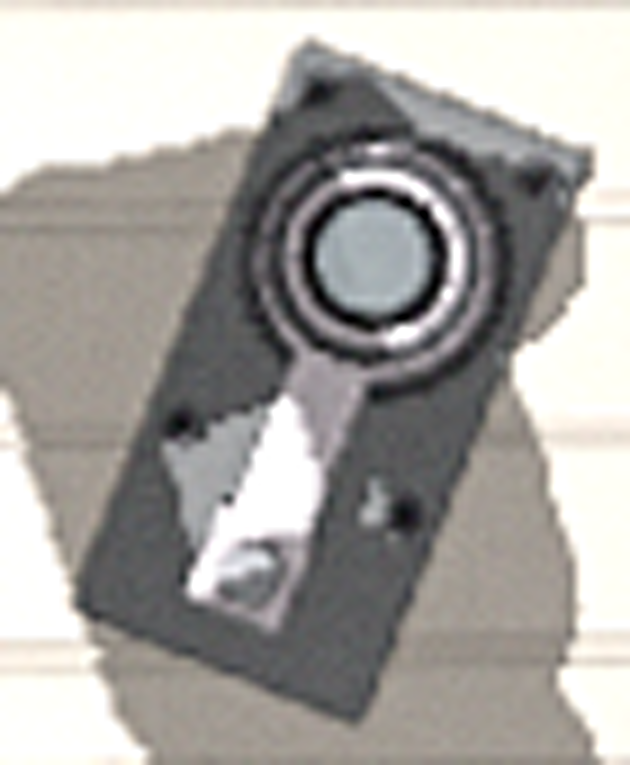

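View pics/t27b.png

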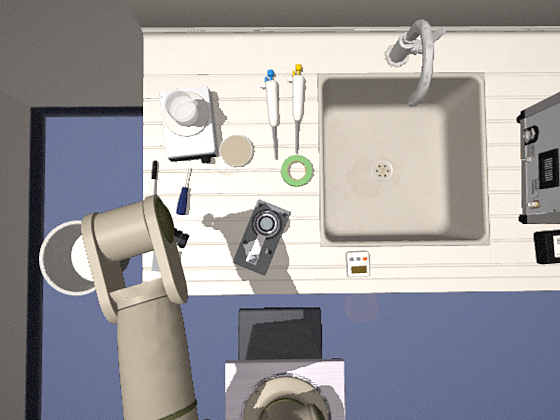

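Run:
```python
from h import *
print(env.close_job())
```

```text
the job is handed in; nothing more can be done
None
```

I put the pin home and released it, turned the lock ring to snug plus a nip, and handed the job in at about 30 s of the 67 s. The hand-in gave no verdict.

- **Pin:** it went through the eye into the boss, with only about 1–3 N showing at the wrist on the way in. I released it before touching the ring.
- **Ring:** it met the washer after about 56° of clockwise turning. I stopped about 0.236 rad past that point and let go. The held spring torque was 0.24 N m, which agrees with that angle. This is past tight (0.15 rad) and well short of the hard stop (0.7 rad).
- **Pin tilt, corrected:** tightening leaned the pin sideways by roughly 0.10–0.16 rad in the pictures, at or past the 0.12 limit. I gripped its head lightly, stood it up and released it again.
- **Last pictures:** the pin is upright to about 0.04 rad and seated at home height. The arm lies along its original line, the bystanders look undisturbed, and the gripper is well clear.

**Not fully confirmed:**
- I did not feel the ring again after releasing it or after straightening the pin. That it is still tight rests on the readings taken while turning it.
- In the pictures the visible fingertips stood about 30 mm higher than the stated TCP. I noticed this only after placing the pin, so the pin was gripped near the top of its head. I set the ring grip height from the pictures instead.

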